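# Fit the lamp module of the microscope light supply and shut its retaining flap

## Task

Push the lamp module with the rectangular plug fully home into the sloping socket of the white lamp supply unit, so that its collar lies flush on the socket face, then swing the metal retaining flap down over it until it is fully shut. Leave the round module and everything else on the bench where it is.

Things in the scene. Friction and masses are not known exactly. Their poses are not given: they have to be found in the camera images.
- module: Lamp module, loose, about 90 g, upright on its plug. From the bottom: grey rectangular plug 30 x 20 mm, 26 mm long (lowest 4 mm 27 x 17 mm as lead-in); grey collar 44 x 30 mm, 26 to 32 mm up; finned aluminium head, 32 to 60 mm up; all on one axis. Origin: centre of the plug's underside; z up its axis, x along the long sides, y along the short. Fits either way round (half a turn).
- module_head (a point): Centre of the top of the lamp module's head, 60 mm above its origin; same axes. The head is 36 mm (x) by 24 mm (y), 28 mm tall; grip it across its 24 mm width.
- unit: White lamp supply unit, fixed: base 200 x 160 x 52 mm, rear housing 136 mm tall over its far 55 mm, and a grey socket head whose face (120 mm up the slope, 90 mm across) slopes 30 degrees down to its front. Origin: centre of its underside; x to its rear, z up. Its place and yaw vary.
- socket_mouth (a point): Centre of the mouth of the rectangular socket hole, in the middle of the sloping face, 115 mm above the bench. z: outward normal of the face (30 degrees from vertical, leaning to the unit's front), x up the slope, y across. Hole 33 mm (x) by 23 mm (y), 32 mm deep, blind, mouth chamfered 2 mm. Seated, the collar rests on the face and the module's origin is 26 mm below the mouth, long side along x.
- flap (a joint): Hinge of the retaining flap, rad: 0 = shut (parallel to the face, mid-plane 40 mm above it, 4 mm clear of a seated module's head), grows as it opens; starts at 2.05 to 2.4. Stiff hinge (0.07 N m): it stays where left, about 1 N at the free edge moves it. The flap is a flat aluminium plate 60 mm wide, 4 mm thick, reaching 92 mm from the hinge. It cannot shut on a module standing proud.
- flap_hinge (a point): Middle of the flap's hinge line, 55 mm up the slope (x) from the hole's centre and 40 mm above the face, on top of an upstand 8 mm thick; axes as for socket_mouth, hinge line along y. At joint value a the flap points along (-cos a, 0, sin a) in these axes; its outer face looks along (sin a, 0, cos a).
- flap_edge (a point): Middle of the flap's free edge, 92 mm from the hinge line; moves with the flap (x from the free edge to the hinge, z out of the outer face, the side that is up when shut).
- round_module: Another lamp module that does not fit: round plug 24 mm diameter, 26 mm long, round collar 42 mm, round head 32 mm diameter, 60 mm tall overall, loose, upright. Origin: centre of its underside. To be left alone.
- jar: Amber glass jar with black cap, 56 mm diameter, 75 mm tall, loose; origin: centre of its underside. Bystander.
- beaker: Glass beaker, 64 mm diameter, 80 mm tall, loose; origin: centre of its underside. Bystander.
- objective: Steel microscope objective, 30 mm diameter, 44 mm tall, upright and loose; origin: centre of its underside. Bystander.
- sample_a: Black resin sample puck, 30 mm diameter, 18 mm tall, loose; origin: centre of its underside. Bystander.
- sample_b: Second such sample puck. Bystander.
- screwdriver: Screwdriver with black handle, 160 mm long, lying on the bench, loose; origin near its middle on the bench, x towards its tip. Bystander.
- mouse: Black computer mouse, 100 x 58 x 30 mm, loose; origin: centre of its underside. Bystander.
Mind the look-alikes: they are no part of the job. Leave any blue look-alike of the module alone.

How it is judged:
By the outcome, as a careful person would: the job done as asked, in the order asked, and still so for the second after the job is handed in, with the robot touching nothing.
It also fails if it takes over 54 s, if anything falls off the work surface, if the arm or the gripper's body presses on something with over 40 N, if the wrist force passes 120 N, or if a joint passes its speed limit or range.

## Robot

A 6-joint arm with a two-finger parallel gripper is mounted at the origin on the work surface. World frame = base frame: x ahead of the robot, y to its left, z up, the work surface at z = 0. Lengths are in mm, angles in degrees, forces in N, time in s.
With the tool pointing down it reaches from about 350 to 850 mm from the base axis. Payload 8.1 kg.
Tool frame: the origin (TCP) lies at the very end of the fingers, on their centre line; the grasp point (between the pads) lies 19 mm behind it (r.grasp_offset is the distance from the TCP to the grasp point, in mm); z points along the fingers, y is the line along which they close (so a half turn about z gives the same grasp; the last joint's range is limited). The gripper opens to 85 mm and grips with 20 to 120 N. Pads are 22 mm wide; open, the fingers measure 114 mm over their backs; the gripper's body (76 mm by 85 mm) begins 54 mm behind the grasp point. The pads swing forward as they close: fully open they stand 13 mm farther back than shut.
Start: joints at [72.17, 7.471, 85.268, -0, 87.261, -4.893], TCP at [134.309, 584.779, 207.592] pointing down, gripper open.
Joint ranges: [-169.43, 169.43], [-51.17, 129.36], [1.28, 143.12], [-76.62, 256.62], [0, 156.53], [-152.29, 152.29]. Speed limits (degrees/s): [136.94, 136.94, 159.86, 180, 180, 180].

## Interface

Orientations are given as [roll, pitch, yaw] about the fixed x, y, z axes, in that order (R = Rz(yaw) Ry(pitch) Rx(roll)).
In Python, from bench import r gives the robot as it stands.
- The arm moves only by the tool carry_out, never from a script. Its argument "commands" is a list of rows, each an object with "jaw": the finger opening in m, from 0 to 0.0854; "translation": the shift along the tool's x, y, z in m, a list of three; "spin": the turn about the tool's z in rad. A call has exactly 8 rows; each row shifts and turns the commanded pose from where the row before left it, along the tool's axes as they then stand; what a row does not reach is not made up. A row lasts 1/12 s, in which the tool goes at most 41.7 mm and 7.16 degrees, less where a joint would pass 70% of its speed; a pose out of reach is approached as far as the arm can. A call is refused whole if a number of a shift passes 0.0417 or a number of a turn 0.125, either way. A call with a gripper value outside its range is refused whole. The fingers move at their own pace and stop on an object; "squeeze" is the grip in N (left out, the last holds). Time passes only in rows, so rows that do not move let the fingers close, or fill a call up. It gives the time, the measured TCP pose, the force, the opening and the grip force at its end, in the units of the state.
- r.sense(): the state, without advancing time (a new reading comes with each control period).
- r.snapshot(name): name is "scene" or "top" or "wrist"; returns a dict with "pixels" (384x512x3 uint8, blue, green, red), "K" (3x3 intrinsics, pixels), "dist_coeffs" ([k1, k2, p1, p2, k3] as OpenCV has them; the pictures are not rectified), "extrinsics" (4x4, takes a point from camera to world coordinates). Camera axes: x right, y down, z forward; pixel columns grow to the right and rows downward; lengths in mm; the calibration is good to about 2 mm. A picture is of the moment at which its call begins. There is no depth.
- r.hand_in(): hands the job in; it is judged then, once.
Trained networks look in a picture, given as the dict that the camera call returned (one of the last four; its "shot" number tells which), for a name from the list of things; names that differ only in an ending like _2 or _b are one class to them, and where a whole thing is asked for, a point or a joint stands for the part that bears it (a point fixed in the world has none). Each returns a list of dicts, best first, with "score" (0 to 1); they miss things now and then, are a little off and sometimes report something else, mostly with a low value. They report only what shows in the picture. A call takes as long as a camera call. They do not tell look-alikes from the thing itself.
- r.spot_in(picture, target): "xy" ([column, row] in pixels, amid what is visible of it).
- r.regions_of(picture, target): "pixels" (384x512 bool, what is visible of it) and "xy" ([column, row] in pixels, amid what is visible of it).
- r.landmark_of(picture, target): "xy" ([column, row] in pixels: a listed point, or the origin of a listed thing).
The state is a dict: "time": time; "joint_pos": joint angles; "qd": joint speeds; "joint_efforts": joint torques, N m; "tool_pos": TCP position; "tcp_rot": TCP orientation; "ft_force": force on the tool from outside, world axes, zero at the start; "wrist_torque": the same for the moment, N m; "finger_gap": finger opening in mm; "grip_force": force on a finger pad.
Only numpy, scipy, OpenCV 4.12 (cv2) and the standard library are available. Lean on these libraries where they do the work, as an engineer would, in place of code of your own. Each camera call takes 0.05 s, during which the arm holds its last target. There are 200 camera calls.

## Working session

There is one attempt and no reset: what is moved stays moved. The work goes in short steps, Python scripts to look and compute and a tool call to move; the robot and the scene stay as the last step left them, time stands still between calls to the robot, and variables do not carry over. Pictures are saved under pics/ and viewed, at most 10 in all, crops included, and the job is handed in when it is done.

Besides the shell and the picture viewer there is one more tool, called after ">>>" in YAML: its name, and indented under it one key for each argument. carry_out: Moves the arm, as the interface text tells. Its arguments: {"type":"object","properties":{"commands":{"type":"array","items":{"type":"object","properties":{"jaw":{"type":"number"},"translation":{"type":"array","items":{"type":"number"}},"spin":{"type":"number"}}}},"squeeze":{"type":"number"}},"required":["commands"]}

```bash
ls; mkdir -p pics; cat > h.py <<'E'
import numpy as np, cv2
from bench import r
def ray(p,xy):
    u=cv2.undistortPoints(np.array([[xy]],float),np.array(p["K"],float),np.array(p["dist_coeffs"],float))[0,0]
    E=np.array(p["extrinsics"],float); d=E[:3,:3]@np.array([u[0],u[1],1]); return E[:3,3],d/np.linalg.norm(d)
def onz(p,xy,z):
    o,d=ray(p,xy); return o+d*(z-o[2])/d[2]
def tri(rs):
    A=np.zeros((3,3));b=np.zeros(3)
    for o,d in rs:
        P=np.eye(3)-np.outer(d,d);A+=P;b+=P@o
    x=np.linalg.solve(A,b); return x,[np.linalg.norm((np.eye(3)-np.outer(d,d))@(x-o)) for o,d in rs]
def proj(p,X):
    E=np.linalg.inv(np.array(p["extrinsics"],float)); return cv2.projectPoints(np.array(X,float).reshape(-1,3),cv2.Rodrigues(E[:3,:3])[0],E[:3,3],np.array(p["K"],float),np.array(p["dist_coeffs"],float))[0][:,0]
E
python3 - <<'E'
from h import *
s=r.sense(); print({k:np.round(s[k],3) for k in s}); print(r.grasp_offset)
ims=[]
for n in("scene","top"):
    p=r.snapshot(n); ims.append(p["pixels"]); print(n,np.round(p["extrinsics"],2).tolist(),np.round(p["K"],1).tolist())
    for t in("module","module_head","unit","socket_mouth","flap_hinge","flap_edge","round_module","jar","beaker","objective","sample_a","screwdriver","mouse"):
        print(t,[(np.round(q["xy"],1).tolist(),round(q["score"],2)) for q in r.landmark_of(p,t)][:4])
for i,a in enumerate(ims): cv2.imwrite(f"pics/a{i}.png",cv2.resize(a,(800,600),interpolation=cv2.INTER_CUBIC))
E
```

```text
pics
{'time': np.float64(0.0), 'joint_pos': array([ 7.2170e+01,  7.5150e+00,  8.5330e+01,  1.0000e-03,  8.7262e+01,
       -4.8930e+00]), 'qd': array([-0.061,  0.074, -0.093, -0.147,  0.076,  0.052]), 'joint_efforts': array([ 1.0000e-03, -5.6939e+01, -5.0056e+01, -0.0000e+00,  1.5000e-02,
        0.0000e+00]), 'tool_pos': array([134.115, 584.201, 206.533]), 'tcp_rot': array([-1.79893e+02, -1.00000e-02,  1.67063e+02]), 'ft_force': array([0.572, 0.172, 0.282]), 'wrist_torque': array([-0.045,  0.004,  0.005]), 'grip_force': np.float64(0.0), 'finger_gap': np.float64(85.679)}
18.700000000000003
scene [[-0.86, 0.38, -0.34, 856.14], [0.51, 0.66, -0.55, 723.7], [0.02, -0.64, -0.76, 868.64], [0.0, 0.0, 0.0, 1.0]] [[429.9, 0.0, 251.6], [0.0, 429.9, 189.0], [0.0, 0.0, 1.0]]
module [([313.9, 242.9], 0.92), ([344.2, 235.0], 0.82), ([269.2, 250.8], 0.78), ([347.9, 269.7], 0.71)]
module_head [([268.3, 232.0], 0.76), ([348.7, 256.4], 0.75), ([312.0, 231.0], 0.68)]
unit [([192.8, 150.1], 0.56)]
socket_mouth [([196.4, 118.6], 0.91)]
flap_hinge [([182.3, 105.2], 0.79), ([196.2, 119.2], 0.45)]
flap_edge
[... 584 characters left out ...]
), ([174.3, 246.3], 0.62), ([233.7, 193.5], 0.47), ([212.7, 227.3], 0.46)]
module_head [([207.7, 228.3], 0.77), ([227.8, 192.6], 0.65), ([203.4, 264.8], 0.55), ([270.8, 256.3], 0.45)]
unit [([374.4, 197.3], 0.89)]
socket_mouth [([391.3, 193.7], 0.67)]
flap_hinge [([393.6, 178.1], 0.76), ([372.2, 193.3], 0.57)]
flap_edge [([406.2, 157.9], 0.84)]
round_module [([269.4, 230.5], 0.56), ([159.7, 197.1], 0.49), ([270.9, 130.5], 0.4)]
jar [([268.4, 132.4], 0.62), ([236.6, 162.4], 0.24)]
beaker [([197.5, 137.9], 0.95), ([206.5, 229.2], 0.41)]
objective [([238.7, 163.3], 0.43)]
sample_a [([233.6, 253.7], 0.68), ([270.1, 256.0], 0.5)]
screwdriver [([336.6, 258.5], 0.61)]
mouse [([163.1, 194.4], 0.91)]
```

View pics/a0.png

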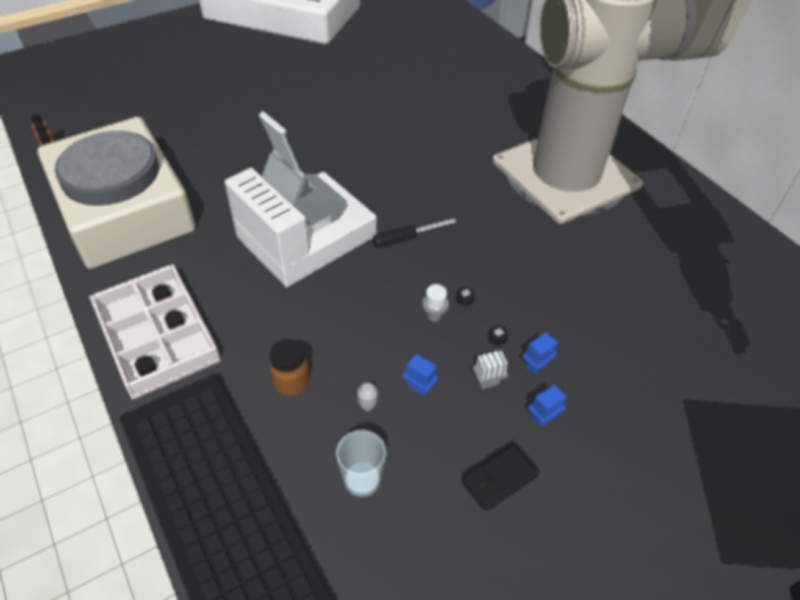

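View pics/a1.png

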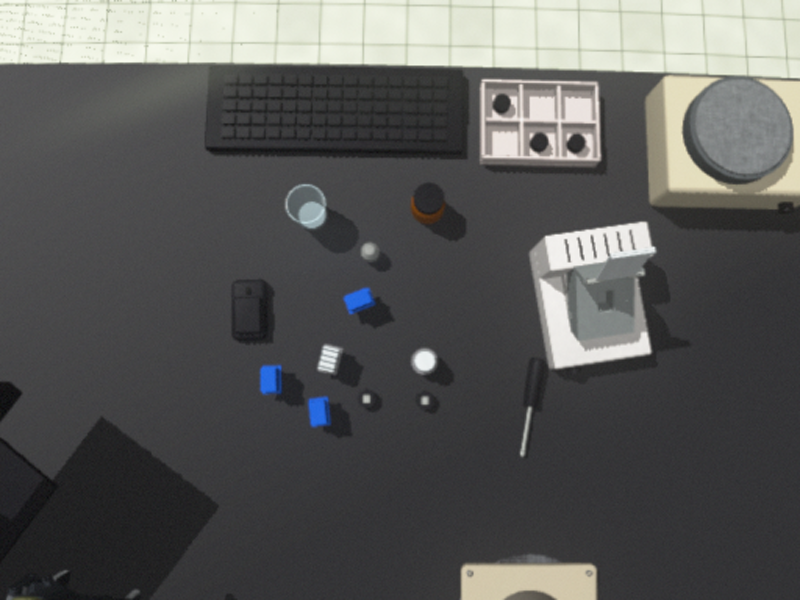

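In the scene picture the silver finned module is at (314,236), the round white-topped one at (278,192), and blue look-alikes at (269,240), (345,226) and (350,259). In the top picture the finned one is at (210,229). It is the only grey/aluminium head with rectangular fins, so it is the target. I confirm that in an enlarged crop while measuring.

```bash
cat > fit.py <<'E'
from h import *
from scipy.optimize import least_squares
c,s_=np.cos(np.pi/6),np.sin(np.pi/6)
def slope(m,yaw):  # socket frame axes in world
    X=np.array([np.cos(yaw),np.sin(yaw),0]);Z=np.array([0,0,1.])
    return X*c+Z*s_, np.array([-np.sin(yaw),np.cos(yaw),0]), -X*s_+Z*c
def pts(m,yaw,a):
    M=np.array([m[0],m[1],115.]);x,y,n=slope(m,yaw);H=M+55*x+40*n
    return dict(socket_mouth=M,flap_hinge=H,flap_edge=H+92*(-np.cos(a)*x+np.sin(a)*n))
E
python3 - <<'E'
from fit import *
ps={n:r.snapshot(n) for n in("scene","top")}
obs={}
for n,p in ps.items():
    for t in("socket_mouth","flap_hinge","flap_edge","unit"):
        q=r.landmark_of(p,t)
        if q: obs[n,t]=np.array(q[0]["xy"])
def res(v):
    P=pts(v[:2],v[2],v[3]); X=np.array([np.cos(v[2]),np.sin(v[2]),0])
    P["unit"]=np.append(v[:2],0)+X*v[4]
    return np.concatenate([proj(ps[n],P[t])[0]-o for (n,t),o in obs.items()])
m0=tri([ray(ps[n],obs[n,"socket_mouth"]) for n in ps]);print("mouth tri",m0)
o=least_squares(res,[m0[0][0],m0[0][1],-0.1,2.2,0],loss="soft_l1");print(np.round(o.x,3),np.degrees(o.x[2]),np.round(o.fun,1),list(obs))
for t,a,b in(("module_head",(312,231),(207.7,228.3)),):
    x,e=tri([ray(ps["scene"],a),ray(ps["top"],b)]);print(t,x,e, onz(ps["scene"],a,60),onz(ps["top"],b,60))
print("origin",onz(ps["scene"],(313.9,242.9),0))
# nearby things
for t,xy in(("blue1",(233.7,191)),("blue2",(203.4,264)),("blue3",(174,243)),("round",(271,231)),("sampleA",(234,255)),("sampleB",(271,256)),("jar",(273,128)),("obj",(237,160))): print(t,onz(ps["top"],xy,40).round(0))
a=cv2.resize(ps["scene"]["pixels"][170:280,240:380],(560,440),interpolation=cv2.INTER_CUBIC)
b=cv2.resize(ps["top"]["pixels"][100:240,330:430],(314,440),interpolation=cv2.INTER_CUBIC)[:, :230]
cv2.imwrite("pics/b.png",np.hstack([a,b]))
E
```

```text
mouth tri (array([ 513.75848462, -106.03323226,  106.0597722 ]), [np.float64(0.6223987111764956), np.float64(0.6223987111765326)])
[ 5.23187e+02 -1.00227e+02  2.06000e-01  2.33600e+00  8.02400e+00] 11.802345527244915 [-2.7 -0.2  0.4 -4.  -0.8  0.   3.1  4.3 -1.5 -4.2  0.   3.  -0.2  0.7
  2.8 -0.6] [('scene', 'socket_mouth'), ('scene', 'flap_hinge'), ('scene', 'flap_edge'), ('scene', 'unit'), ('top', 'socket_mouth'), ('top', 'flap_hinge'), ('top', 'flap_edge'), ('top', 'unit')]
module_head [437.04448059 326.18031171  61.78013814] [np.float64(4.135217066242036), np.float64(4.135217066242092)] [439.34360485 322.68230081  60.        ] [434.00095391 329.14699009  60.        ]
origin [424.90790076 323.28699756   0.        ]
blue1 [529. 269.  40.]
blue2 [347. 340.  40.]
blue3 [397. 414.  40.]
round [430. 174.  40.]
sampleA [370. 265.  40.]
sampleB [368. 173.  40.]
jar [693. 172.  40.]
obj [608. 262.  40.]
```

View pics/b.png

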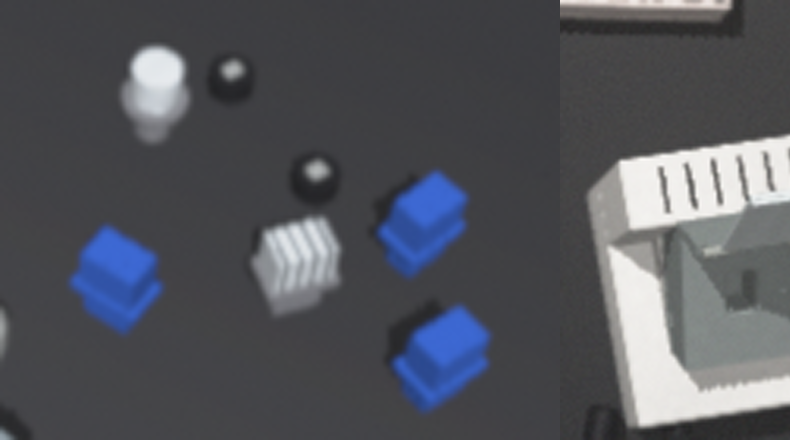

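The crop confirms the silver finned head at crop pixel (297,262). It is the only aluminium one with rectangular fins. The others are three blue ones and the round white-topped one. I move above it.

>>> carry_out:
  commands:
    - {"jaw": 0.0854, "translation": [-0.035, -0.018, 0.0], "spin": 0}
    - {"jaw": 0.0854, "translation": [-0.035, -0.018, 0.0], "spin": 0}
    - {"jaw": 0.0854, "translation": [-0.035, -0.018, 0.0], "spin": 0}
    - {"jaw": 0.0854, "translation": [-0.035, -0.018, 0.0], "spin": 0}
    - {"jaw": 0.0854, "translation": [-0.035, -0.018, 0.0], "spin": 0}
    - {"jaw": 0.0854, "translation": [-0.035, -0.018, 0.0], "spin": 0}
    - {"jaw": 0.0854, "translation": [-0.035, -0.018, 0.0], "spin": 0}
    - {"jaw": 0.0854, "translation": [-0.035, -0.018, 0.0], "spin": 0}

```text
time: 2.57
tool_pos: [376.2, 380.3, 207.9]
tcp_rot: [180.0, 0.0, 167.1]
ft_force: [0.4, 0.6, -0.2]
finger_gap: 85.5
grip_force: 0.0
```

>>> carry_out:
  commands:
    - {"jaw": 0.0854, "translation": [-0.035, -0.018, 0.0], "spin": 0}
    - {"jaw": 0.0854, "translation": [-0.035, -0.018, 0.0], "spin": 0}
    - {"jaw": 0.0854, "translation": [0, 0, 0], "spin": 0}
    - {"jaw": 0.0854, "translation": [0, 0, 0], "spin": 0}
    - {"jaw": 0.0854, "translation": [0, 0, 0], "spin": 0}
    - {"jaw": 0.0854, "translation": [0, 0, 0], "spin": 0}
    - {"jaw": 0.0854, "translation": [0, 0, 0], "spin": 0}
    - {"jaw": 0.0854, "translation": [0, 0, 0], "spin": 0}

```text
time: 3.23
tool_pos: [434.3, 331.9, 207.7]
tcp_rot: [180.0, -0.0, 167.2]
ft_force: [-0.2, 0.1, -0.5]
finger_gap: 85.4
grip_force: 0.0
```

```bash
cat >> h.py <<'E'
from scipy.spatial.transform import Rotation as Rn
def tool(s=None):
    s=s or r.sense(); return np.array(s["tool_pos"]),Rn.from_euler("xyz",s["tcp_rot"],degrees=True).as_matrix()
E
python3 - <<'E'
from h import *
s=r.sense();t,R=tool(s);print(s["time"],t,s["tcp_rot"],s["ft_force"])
p=r.snapshot("wrist");E=np.array(p["extrinsics"]);print("cam in tool",(R.T@(E[:3,3]-t)).round(1),(R.T@E[:3,2]).round(2),(R.T@E[:3,0]).round(2))
for n in("module","module_head"):
    print(n,[(np.round(q["xy"],1).tolist(),round(q["score"],2),onz(p,q["xy"],60 if n[-1]=="d" else 0).round(1)) for q in r.landmark_of(p,n)])
for q in r.regions_of(p,"module_head"):
    m=q["pixels"].astype(np.uint8);c=max(cv2.findContours(m,0,2)[0],key=cv2.contourArea);print(q["xy"],q["score"],cv2.minAreaRect(c))
cv2.imwrite("pics/c.png",p["pixels"])
E
```

```text
3.2333 [434.26949689 331.93824736 207.66956695] [ 1.79992937e+02 -2.19119146e-03  1.67174264e+02] [-0.15642012  0.07571717 -0.51101897]
cam in tool [  66.4    0.4 -166.1] [-0.26 -0.    0.96] [-0.  1.  0.]
module [([232.0, 237.1], 0.76, array([532. , 277.9,   0. ])), ([245.8, 92.5], 0.75, array([352.7, 339.6,   0. ])), ([316.0, 115.7], 0.63, array([398.2, 417.2,   0. ])), ([250.9, 157.1], 0.61, array([430.5, 327.9,   0. ]))]
module_head [([230.4, 254.1], 0.85, array([526.4, 281.9,  60. ])), ([245.0, 87.4], 0.84, array([350.5, 341.1,  60. ])), ([249.0, 167.8], 0.75, array([431.6, 326.4,  60. ])), ([326.3, 122.7], 0.57, array([402.9, 415.1,  60. ]))]
[232.6, 244.5] 0.89 ((230.34613037109375, 247.7692108154297), (31.61791229248047, 41.87986755371094), 56.3099365234375)
[320.6, 118.9] 0.89 ((322.5769348144531, 117.38461303710938), (40.59604263305664, 32.359161376953125), 78.69007110595703)
[245.9, 162.5] 0.7 ((247.5, 165.0), (40.0, 25.0), 90.0)
[249.4, 86.1] 0.64 ((243.9517364501953, 88.51876068115234), (42.665103912353516, 27.804805755615234), 68.74949645996094)
```

View pics/c.png

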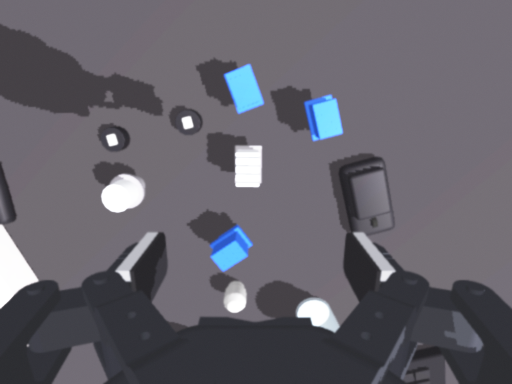

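The wrist view shows the finned module at (249,167) with its long side close to the tool's x. The blue ones are at (244,88), (325,118) and (231,248), and the round one at (123,193). I measure its yaw and centre.

```bash
python3 - <<'E'
from h import *
p=r.snapshot("wrist");g=p["pixels"][135:200,215:285];t,R=tool()
sat=(g.max(2).astype(int)-g.min(2));m=((g.min(2)>95)).astype(np.uint8)
m=cv2.morphologyEx(m,cv2.MORPH_CLOSE,np.ones((7,3)))
for th in(95,130):
    m=cv2.morphologyEx((g.min(2)>th).astype(np.uint8),cv2.MORPH_CLOSE,np.ones((7,3)))
    c=max(cv2.findContours(m,0,1)[0],key=cv2.contourArea)[:,0]+[215,135]
    W=np.array([onz(p,x,60)[:2] for x in c],np.float32);q=cv2.minAreaRect(W);print(th,q)
    b=cv2.boxPoints(q);e=max(b[1]-b[0],b[2]-b[1],key=np.linalg.norm);print("long yaw",np.degrees(np.arctan2(e[1],e[0]))%180,"tool yaw",np.degrees(np.arctan2(R[1,0],R[0,0])))
    print("centre in tool",(R.T@(np.append(q[0],60)-t)).round(1))
    # edge-based yaw: left/right edges per row
    for f in(np.min,np.max):
        rows=[y for y in range(c[:,1].min()+4,c[:,1].max()-3)]
        E=np.array([onz(p,(f(c[c[:,1]==y][:,0]),y),60)[:2] for y in rows if (c[:,1]==y).any()]);k=np.polyfit(E[:,0],E[:,1],1);print("edge yaw",np.degrees(np.arctan(k[0]))%180)
E
```

```text
95 ((432.2137145996094, 326.1654968261719), (76.08149719238281, 69.91861724853516), 77.10997009277344)
long yaw 77.10998 tool yaw 167.10761721382676
centre in tool [  1.4  -5.6 147.6]
edge yaw 135.78603074791874
edge yaw 168.53780224389587
130 ((429.2222900390625, 325.3196105957031), (30.306964874267578, 45.66912078857422), 77.10507202148438)
long yaw 167.10506 tool yaw 167.10761721382676
centre in tool [  4.1  -7.1 147.6]
edge yaw 165.69351861701816
edge yaw 167.1785051247664
```

>>> carry_out:
  commands:
    - {"jaw": 0.0854, "translation": [0.002, -0.006, 0.02], "spin": 0}
    - {"jaw": 0.0854, "translation": [0, 0, 0.03], "spin": 0}
    - {"jaw": 0.0854, "translation": [0, 0, 0.03], "spin": 0}
    - {"jaw": 0.0854, "translation": [0, 0, 0.03], "spin": 0}
    - {"jaw": 0.0854, "translation": [0, 0, 0.03], "spin": 0}
    - {"jaw": 0.0854, "translation": [0, 0, 0.02], "spin": 0}
    - {"jaw": 0.0854, "translation": [0, 0, 0.012], "spin": 0}
    - {"jaw": 0.0854, "translation": [0, 0, 0], "spin": 0}

```text
time: 4.15
tool_pos: [429.7, 324.3, 32.5]
tcp_rot: [-179.8, -0.2, 167.1]
ft_force: [-0.2, -0.4, 0.5]
finger_gap: 85.2
grip_force: 0.0
```

```bash
python3 - <<'E'
from h import *
t,R=tool();p=r.snapshot("wrist");print(t)
for n,z in(("module",0),("module_head",60)):
    print(n,[(np.round(q["xy"],1).tolist(),round(q["score"],2),(R.T@(onz(p,q["xy"],z)-t)).round(1)) for q in r.landmark_of(p,n)])
print(proj(p,t+R@np.array([0,0,-24.])))
cv2.imwrite("pics/d.png",p["pixels"])
E
```

```text
[429.68363206 324.29807066  32.45157424]
module [([256.0, 203.7], 0.75, array([-0.4,  1.1, 32.4])), ([382.2, 130.8], 0.72, array([50.4, 84.6, 32.3])), ([250.5, 82.2], 0.71, array([80.6, -2.5, 32.8])), ([58.1, 249.5], 0.65, array([ -37.2, -148.1,   32.9])), ([229.5, 330.2], 0.35, array([-107.6,  -20.2,   32.1]))]
module_head [([248.0, 68.4], 0.87, array([ 82.1,  -2.7, -27.2])), ([431.5, 142.8], 0.8, array([ 49.9,  83.5, -27.7])), ([251.2, 245.3], 0.58, array([ -2.5,  -1.6, -27.6]))]
[[254.29335552 237.7601385 ]]
```

View pics/d.png

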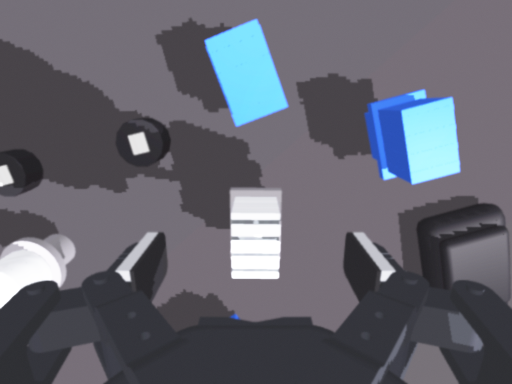

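The module's head is centred between the fingers (columns 231–281, rows 188–280) and square to them. I raise a little and close.

>>> carry_out:
  commands:
    - {"jaw": 0.0854, "translation": [-0.0015, 0, -0.003], "spin": 0}
    - {"jaw": 0.0854, "translation": [0, 0, 0], "spin": 0}
    - {"jaw": 0.015, "translation": [0, 0, 0], "spin": 0}
    - {"jaw": 0.015, "translation": [0, 0, 0], "spin": 0}
    - {"jaw": 0.015, "translation": [0, 0, 0], "spin": 0}
    - {"jaw": 0.015, "translation": [0, 0, 0], "spin": 0}
    - {"jaw": 0.015, "translation": [0, 0, 0], "spin": 0}
    - {"jaw": 0.015, "translation": [0, 0, 0], "spin": 0}
  squeeze: 30

```text
time: 4.97
tool_pos: [433.2, 325.2, 38.5]
tcp_rot: [-180.0, -0.0, 167.1]
ft_force: [-0.1, 0.3, -0.7]
finger_gap: 15.3
grip_force: 0.0
```

The gap closed past 24 mm with no grip force, so something is off. I look.

```bash
python3 - <<'E'
from h import *
t,R=tool();p=r.snapshot("wrist");q=r.snapshot("scene");s=r.sense();print(t,s["finger_gap"],s["grip_force"],s["ft_force"])
print(proj(q,[t,t+R@np.array([0,0,-19.])]))
cv2.imwrite("pics/e.png",np.hstack([p["pixels"],cv2.resize(q["pixels"][150:310,250:370],(288,384))]))
E
```

```text
[433.17853264 325.20066545  38.47186378] 14.83330323359211 0.0 [-0.14607731 -0.32883707 -0.35582334]
[[313.63245881 235.94301479]
 [314.68962992 231.2897674 ]]
```

View pics/e.png

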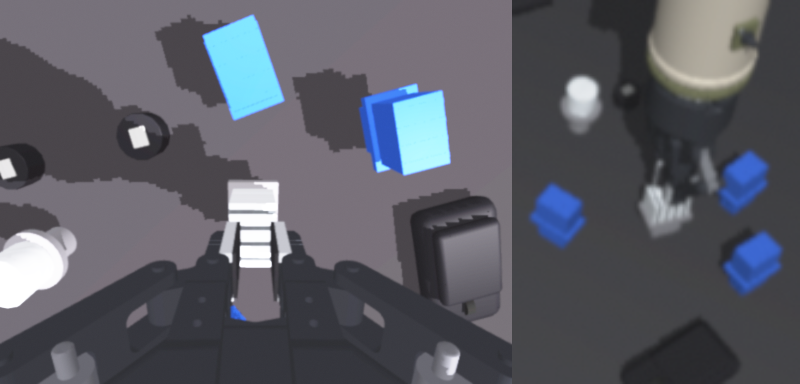

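>>> carry_out:
  commands:
    - {"jaw": 0.0, "translation": [0, 0, 0], "spin": 0}
    - {"jaw": 0.0, "translation": [0, 0, 0], "spin": 0}
    - {"jaw": 0.0, "translation": [0, 0, 0], "spin": 0}
    - {"jaw": 0.0, "translation": [0, 0, 0], "spin": 0}
    - {"jaw": 0.0, "translation": [0, 0, 0], "spin": 0}
    - {"jaw": 0.0, "translation": [0, 0, 0], "spin": 0}
    - {"jaw": 0.0, "translation": [0, 0, 0], "spin": 0}
    - {"jaw": 0.0, "translation": [0, 0, 0], "spin": 0}
  squeeze: 30

```text
time: 5.73
tool_pos: [433.3, 325.3, 38.6]
tcp_rot: [-180.0, -0.0, 167.1]
ft_force: [0.6, -1.3, -0.4]
finger_gap: 0.2
grip_force: 0.0
```

```bash
python3 - <<'E'
from h import *
t,R=tool();p=r.snapshot("wrist");q=r.snapshot("scene");s=r.sense();print(t,s["finger_gap"],s["grip_force"],s["ft_force"])
for n,z in(("module",0),("module_head",60)):
    print(n,[(np.round(w["xy"],1).tolist(),round(w["score"],2),(R.T@(onz(p,w["xy"],z)-t)).round(1)) for w in r.landmark_of(p,n)])
a=cv2.resize(p["pixels"][160:300,180:330],(600,560),interpolation=cv2.INTER_CUBIC)
cv2.imwrite("pics/f.png",np.hstack([a,cv2.resize(q["pixels"][190:260,290:340],(200,560)[:1]+(280,),interpolation=cv2.INTER_CUBIC) if 0 else cv2.copyMakeBorder(cv2.resize(q["pixels"][190:260,290:340],(200,280),interpolation=cv2.INTER_CUBIC),0,280,0,0,0)]))
E
```

```text
[433.27853634 325.26802894  38.59306245] -0.2269891158364632 0.0 [-1.0140604  -1.0296703  -0.72545335]
module [([254.9, 197.4], 0.88, array([ 2.3,  0.3, 38.6])), ([375.8, 124.8], 0.88, array([53.8, 82.5, 38.6])), ([248.1, 77.8], 0.64, array([83.7, -4.1, 38.6])), ([445.3, 257.6], 0.55, array([-47.2, 149. ,  38.6]))]
module_head [([251.1, 236.9], 0.86, array([ -0.8,  -1.7, -21.4])), ([243.1, 63.1], 0.76, array([ 85. ,  -5. , -21.4]))]
```

View pics/f.png

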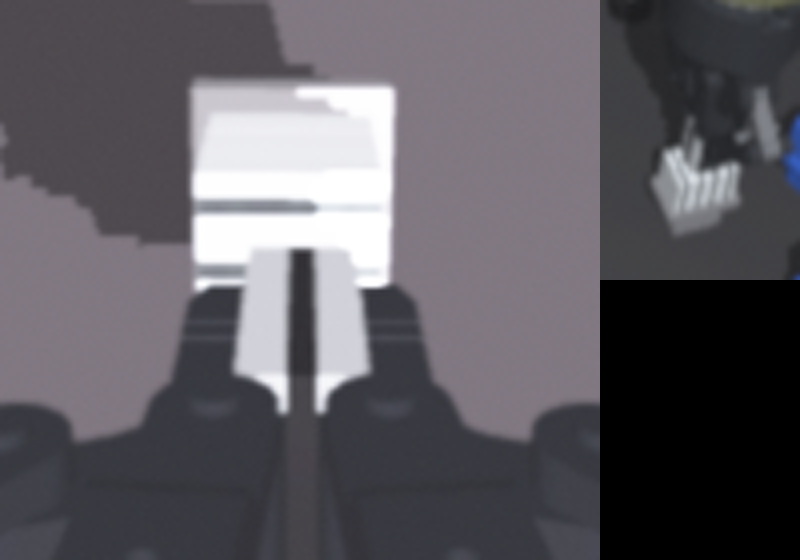

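The closed pads cover the head top at crop (300,250) without touching it. I check numerically where the fingertips are in the tool frame.

```bash
python3 - <<'E'
from h import *
t,R=tool();p=r.snapshot("wrist");K=np.array(p["K"]);print(K[0,0],K[:2,2],p["dist_coeffs"])
E=np.array(p["extrinsics"]);print((R.T@(E[:3,3]-t)).round(1),(R.T@E[:3,:3]).round(3).tolist())
def pr(x,y,z): return proj(p,t+R@np.array([x,y,z],float))[0].round(1)
for z in(0,-10,-20,-30): print(z,"pad front edge gap0",pr(11,0,z),"gap15",pr(11,-7.5,z),pr(11,7.5,z))
for z in(-21.5,6.5): print("head x ends z",z,pr(18,-12,z),pr(18,12,z),pr(-18,-12,z))
o=R@np.array([1,0,0])
# compare with other views
for n in("scene","top"):
    q=r.snapshot(n); print(n,"tcp",proj(q,t).round(1),"30 up",proj(q,t+[0,0,30]).round(1),"head top",[(np.round(w["xy"],1).tolist(),round(w["score"],2)) for w in r.landmark_of(q,"module_head")], "finger img")
    c=proj(q,t)[0].astype(int);cv2.imwrite(f"pics/_{n}.png",q["pixels"][c[1]-40:c[1]+40,c[0]-40:c[0]+40])
a=[cv2.resize(cv2.imread(f"pics/_{n}.png"),(400,400),interpolation=cv2.INTER_CUBIC) for n in("scene","top")]
cv2.imwrite("pics/g.png",np.hstack(a))
E
```

```text
298.62898585515063 [254.99506382 186.57850312] [-0.05177074  0.          0.          0.          0.        ]
[  66.4    0.4 -166.1] [[-0.0, -0.965, -0.264], [1.0, -0.0, -0.0], [0.0, -0.264, 0.965]]
0 pad front edge gap0 [254.4 203. ] gap15 [241.6 203. ] [267.2 202.9]
-10 pad front edge gap0 [254.4 208.7] gap15 [240.8 208.7] [267.9 208.7]
-20 pad front edge gap0 [254.3 215.1] gap15 [239.9 215.1] [268.7 215.1]
-30 pad front edge gap0 [254.3 222.4] gap15 [238.9 222.4] [269.6 222.4]
head x ends z -21.5 [230.8 203.3] [277.8 203.3] [232.3 266.1]
head x ends z 6.5 [234.4 188.4] [274.4 188.4] [235.5 243.2]
scene tcp [[313.6 236. ]] 30 up [[315.3 228.5]] head top [([268.7, 229.3], 0.94), ([346.9, 220.9], 0.87), ([349.3, 254.1], 0.7), ([314.3, 230.7], 0.57)] finger img
top tcp [[210.2 228.8]] 30 up [[208.9 228.5]] head top [([201.3, 264.6], 0.65), ([226.1, 191.5], 0.55)] finger img
```

View pics/g.png

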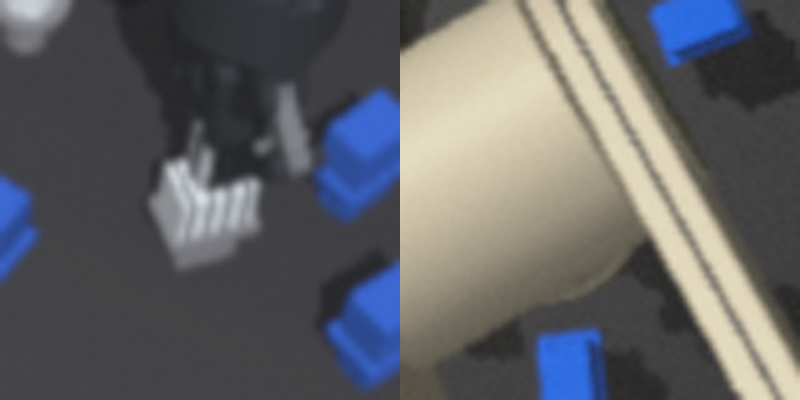

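Both the closed and the open pictures put the real fingertips about 28 mm behind the reported TCP: closed tip edge at row 222, and 187 px spacing when open. That matches the missed grasp above the head. I open, go 28 mm lower (still safe if this is wrong), and close; the gap will tell.

>>> carry_out:
  commands:
    - {"jaw": 0.06, "translation": [0, 0, 0], "spin": 0}
    - {"jaw": 0.06, "translation": [0, 0, 0], "spin": 0}
    - {"jaw": 0.06, "translation": [0, 0, 0], "spin": 0}
    - {"jaw": 0.06, "translation": [0, 0, 0], "spin": 0}
    - {"jaw": 0.06, "translation": [0, 0, 0.007], "spin": 0}
    - {"jaw": 0.06, "translation": [0, 0, 0.007], "spin": 0}
    - {"jaw": 0.06, "translation": [0, 0, 0.007], "spin": 0}
    - {"jaw": 0.06, "translation": [0, 0, 0.007], "spin": 0}
  squeeze: 30

```text
time: 6.85
tool_pos: [432.9, 325.0, 9.3]
tcp_rot: [-180.0, -0.0, 167.1]
ft_force: [-1.0, -0.5, -0.3]
finger_gap: 59.8
grip_force: 0.0
```

>>> carry_out:
  commands:
    - {"jaw": 0.06, "translation": [0, 0, 0], "spin": 0}
    - {"jaw": 0.04, "translation": [0, 0, 0], "spin": 0}
    - {"jaw": 0.015, "translation": [0, 0, 0], "spin": 0}
    - {"jaw": 0.015, "translation": [0, 0, 0], "spin": 0}
    - {"jaw": 0.015, "translation": [0, 0, 0], "spin": 0}
    - {"jaw": 0.015, "translation": [0, 0, 0], "spin": 0}
    - {"jaw": 0.015, "translation": [0, 0, 0], "spin": 0}
    - {"jaw": 0.015, "translation": [0, 0, 0], "spin": 0}

```text
time: 7.52
tool_pos: [433.6, 325.5, 11.0]
tcp_rot: [180.0, 0.0, 167.1]
ft_force: [1.5, -0.4, 0.4]
finger_gap: 23.2
grip_force: 33.6
```

Gripped at 23.2 mm, which is the head. So the pads sit about 28 mm behind the reported TCP, and I carry that offset along. I lift and go to a viewing place beside the flap.

>>> carry_out:
  commands:
    - {"jaw": 0.015, "translation": [0, 0, -0.015], "spin": 0}
    - {"jaw": 0.015, "translation": [0, 0, -0.03], "spin": 0}
    - {"jaw": 0.015, "translation": [0, 0, -0.035], "spin": 0}
    - {"jaw": 0.015, "translation": [0, 0, -0.035], "spin": 0}
    - {"jaw": 0.015, "translation": [-0.009, -0.02, -0.035], "spin": 0}
    - {"jaw": 0.015, "translation": [-0.009, -0.02, -0.03], "spin": 0}
    - {"jaw": 0.015, "translation": [-0.009, -0.02, -0.03], "spin": 0}
    - {"jaw": 0.015, "translation": [-0.009, -0.02, -0.03], "spin": 0}
  squeeze: 50

```text
time: 8.18
tool_pos: [450.1, 238.3, 252.0]
tcp_rot: [180.0, -0.0, 167.1]
ft_force: [1.4, -0.3, -1.6]
finger_gap: 23.1
grip_force: 51.2
```

>>> carry_out:
  commands:
    - {"jaw": 0.015, "translation": [-0.014, -0.03, 0], "spin": 0}
    - {"jaw": 0.015, "translation": [-0.014, -0.03, 0], "spin": 0}
    - {"jaw": 0.015, "translation": [-0.014, -0.03, 0], "spin": 0}
    - {"jaw": 0.015, "translation": [-0.014, -0.03, 0], "spin": 0}
    - {"jaw": 0.015, "translation": [-0.014, -0.03, 0], "spin": 0}
    - {"jaw": 0.015, "translation": [-0.014, -0.03, 0], "spin": 0}
    - {"jaw": 0.015, "translation": [-0.014, -0.03, 0], "spin": 0}
    - {"jaw": 0.015, "translation": [-0.014, -0.03, 0], "spin": 0}

```text
time: 8.85
tool_pos: [505.7, -21.3, 250.5]
tcp_rot: [180.0, -0.0, 167.1]
ft_force: [0.2, 0.6, -1.0]
finger_gap: 23.4
grip_force: 51.3
```

>>> carry_out:
  commands:
    - {"jaw": 0.015, "translation": [0, 0, 0], "spin": -0.105}
    - {"jaw": 0.015, "translation": [0, 0, 0], "spin": -0.105}
    - {"jaw": 0.015, "translation": [0, 0, 0], "spin": -0.105}
    - {"jaw": 0.015, "translation": [0, 0, 0], "spin": -0.105}
    - {"jaw": 0.015, "translation": [0, 0, 0], "spin": 0}
    - {"jaw": 0.015, "translation": [0, 0, 0], "spin": 0}
    - {"jaw": 0.015, "translation": [0, 0, 0], "spin": 0}
    - {"jaw": 0.015, "translation": [0, 0, 0], "spin": 0}

```text
time: 9.52
tool_pos: [505.8, -19.7, 250.5]
tcp_rot: [-180.0, -0.0, -169.0]
ft_force: [0.2, -0.2, -1.7]
finger_gap: 23.0
grip_force: 51.3
```

```bash
python3 - <<'E'
from fit import *
t,R=tool();print(t,r.sense()["tcp_rot"],r.sense()["joint_pos"])
p=r.snapshot("wrist");obs={}
P0=pts((520,-101),np.radians(10.5),2.3)
for k in("socket_mouth","flap_hinge","flap_edge"):
    print(k,proj(p,P0[k])[0].round(1),[(np.round(w["xy"],1).tolist(),round(w["score"],2),onz(p,w["xy"],P0[k][2]).round(1)) for w in r.landmark_of(p,k)])
cv2.imwrite("pics/i.png",p["pixels"])
E
```

```text
[505.81884031 -19.67196278 250.51635858] [-1.79999697e+02 -9.11671928e-03 -1.69003511e+02] [-8.02981218e+00 -7.99927276e+00  9.62411161e+01 -3.26021422e-03
  9.17666765e+01 -1.09026401e+02]
socket_mouth [175.1 170. ] [([178.2, 175.7], 0.6, array([525.5, -97. , 115. ]))]
flap_hinge [158.5 216.6] [([161.0, 216.9], 0.55, array([547. , -93.8, 177.1]))]
flap_edge [114.7 300.8] [([120.7, 309.9], 0.91, array([571.3, -88.6, 267.2]))]
```

View pics/i.png

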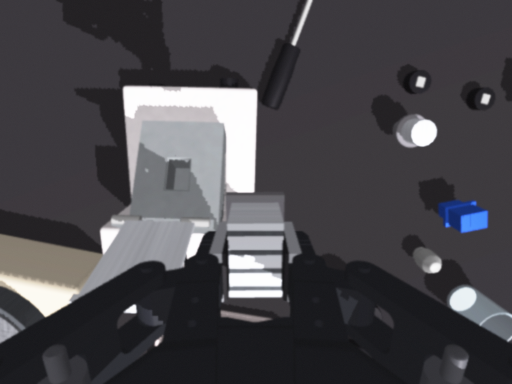

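The wrist view shows the socket hole at (178,174), the base front edge from (124,87) to (256,89), the flap leaning back at lower left, and the held module at (255,250). I measure the unit's yaw and mouth precisely.

```bash
python3 - <<'E'
from fit import *
p=r.snapshot("wrist");g=cv2.cvtColor(p["pixels"],cv2.COLOR_BGR2GRAY).astype(float)
def edges(axis,fixed,lo,hi,sgn):
    out=[]
    for f in fixed:
        v=g[lo:hi,f] if axis=="r" else g[f,lo:hi]
        d=sgn*np.diff(v);k=d.argmax();w=np.clip(d[max(0,k-1):k+2],0,None);pos=lo+(np.arange(max(0,k-1),max(0,k-1)+len(w))*w).sum()/w.sum()+.5
        out.append((f,pos) if axis=="r" else (pos,f))
    return np.array(out)
def line(pix,z):
    W=np.array([onz(p,x,z)[:2] for x in pix]);c=np.median(W,0);vx,vy,x0,y0=cv2.fitLine(W.astype(np.float32),cv2.DIST_HUBER,0,.1,.01).ravel();return np.array([x0,y0]),np.degrees(np.arctan2(vy,vx))%180
F=line(edges("r",range(132,250,3),80,98,1),52);print("front edge",F)
L=line(edges("c",range(95,190,4),115,135,1),52);Rt=line(edges("c",range(95,190,4),245,268,-1),52);print("sides",L,Rt)
S=line(edges("r",range(150,215,3),112,130,-1),85);print("face low edge",S)
print(g[150:200:2,150:206:2].astype(int))
for k in range(3): print([w["xy"] for w in r.landmark_of(r.snapshot("wrist"),"socket_mouth")])
E
```

```text
front edge (array([ 436.76874, -126.12865], dtype=float32), np.float32(99.29841))
sides (array([ 503.74622, -180.9053 ], dtype=float32), np.float32(9.370147)) (array([469.05142 , -25.458754], dtype=float32), np.float32(9.326524))
face low edge (array([ 472.10306 , -107.605034], dtype=float32), np.float32(99.37879))
[[148 168 173 174 174 174 173 172 172 171 171 171 172 175 175 175 174 174
  174 174 174 173 173 174 173 173 174 175]
 [122 129 148 167 175 175 175 173 171 170 170 171 171 173 174 175 175 174
  174 174 175 174 173 173 172 172 172 174]
 [120 119 120 128 148 169 174 172 171 171 172 172 173 172 174 174 174 174
  173 173 175 175 174 173 173 171 171 172]
 [119 119 119 120 121 128 147 166 173 179 179 178 180 180 180 179 179 178
  176 175 175 175 175 174 175 174 173 173]
 [119 119 119 117 119 119 119 133 174 197 191 197 199 192 191 187 177 177
  171 163 155 173 176 177 176 174 173 173]
 [119 120 119 118 118 117 117 129 165 174  93  97 110  95 104 113  98 130
  161 136 118 172 178 178 176 174 174 175]
 [120 120 118 118 118 118 118 117 114 103  72  82  83  84  84  84  84  89
  113  
[... 1493 characters left out ...]
 117 118 118 118 117
  117 111 117 119 119 119 121 148 170 175]
 [118 119 118 118 118 118 118 111 109 106 106 106 109 109 108 108 109 110
  110 111 118 119 120 120 120 121 148 174]
 [119 119 119 119 119 119 119 119 119 119 118 119 118 117 116 116 119 118
  119 119 120 120 120 120 121 120 148 173]
 [118 118 119 119 118 119 119 119 119 118 118 119 118 117 117 118 118 119
  120 119 120 120 120 120 119 119 145 174]
 [119 119 120 120 120 119 119 117 117 118 118 119 120 119 119 118 119 120
  120 120 120 120 120 120 120 120 126 154]
 [120 119 120 120 120 120 119 118 117 118 119 120 120 120 119 119 121 120
  119 120 120 120 119 121 120 119 120 133]]
[[177.6, 174.7]]
[[177.2, 172.6]]
[[178.7, 175.2]]
```

>>> carry_out:
  commands:
    - {"jaw": 0.015, "translation": [0, 0, 0], "spin": 0.029}
    - {"jaw": 0.015, "translation": [-0.03, -0.003, 0], "spin": 0}
    - {"jaw": 0.015, "translation": [-0.03, -0.003, 0], "spin": 0}
    - {"jaw": 0.015, "translation": [-0.03, -0.003, 0], "spin": 0}
    - {"jaw": 0.015, "translation": [-0.03, -0.003, 0], "spin": 0}
    - {"jaw": 0.015, "translation": [-0.03, -0.002, 0], "spin": 0}
    - {"jaw": 0.015, "translation": [0, 0, 0.025], "spin": 0}
    - {"jaw": 0.015, "translation": [0, 0, 0.025], "spin": 0}

```text
time: 10.73
tool_pos: [659.0, -8.9, 201.0]
tcp_rot: [-180.0, 0.2, -170.5]
ft_force: [-0.3, -0.7, -2.4]
finger_gap: 23.3
grip_force: 51.3
```

>>> carry_out:
  commands:
    - {"jaw": 0.015, "translation": [0, 0, 0.025], "spin": 0}
    - {"jaw": 0.015, "translation": [0, 0, 0.025], "spin": 0}
    - {"jaw": 0.015, "translation": [0, 0, 0.017], "spin": 0}
    - {"jaw": 0.015, "translation": [0, 0, 0], "spin": 0}
    - {"jaw": 0.015, "translation": [0, 0, 0], "spin": 0}
    - {"jaw": 0.015, "translation": [0, 0, 0], "spin": 0}
    - {"jaw": 0.015, "translation": [0, 0, 0], "spin": 0}
    - {"jaw": 0.015, "translation": [0, 0, 0], "spin": 0}
  squeeze: 25

```text
time: 11.4
tool_pos: [657.5, -9.0, 136.0]
tcp_rot: [-179.9, 0.2, -170.5]
ft_force: [0.4, 0.6, -1.0]
finger_gap: 23.2
grip_force: 51.3
```

```bash
cat >> fit.py <<'E'
YAW=np.radians(9.35);UX=np.array([np.cos(YAW),np.sin(YAW),0]);UY=np.array([-np.sin(YAW),np.cos(YAW),0]);UZ=np.array([0,0,1.])
def U(v): v=np.array(v);return np.array([v@UX,v@UY,v[2]])
def Wd(v): return v[0]*UX+v[1]*UY+v[2]*UZ
E
python3 - <<'E'
from fit import *
s=r.sense();t,R=tool(s);print(s["time"],U(t).round(1),s["tcp_rot"].round(2) if hasattr(s["tcp_rot"],"round") else s["tcp_rot"],s["ft_force"],s["finger_gap"])
# hole from earlier viewing pose: recompute camera pose from tool offsets is not needed; use top/scene hole too
p=r.snapshot("wrist")
print("edge of housing rear, predicted px",proj(p,Wd([610.5,-115,136])),[ (np.round(w["xy"],1).tolist(),round(w["score"],2)) for w in r.landmark_of(p,"module_head")])
g=cv2.cvtColor(p["pixels"],cv2.COLOR_BGR2GRAY);print(g[100:215:3,300:460:40].T.tolist())
E
```

```text
11.4 [ 647.3 -115.7  136. ] [-179.95    0.19 -170.54] [ 0.36118098  0.58633343 -1.00715274] 23.249371534060725
edge of housing rear, predicted px [[256.05467406 159.26029094]] [([255.7, 260.4], 0.97)]
[[47, 46, 45, 47, 46, 46, 46, 46, 46, 46, 46, 46, 46, 46, 45, 46, 47, 46, 45, 46, 46, 46, 45, 45, 46, 45, 46, 46, 45, 46, 46, 46, 46, 47, 47, 47, 48, 47, 47], [46, 47, 45, 45, 46, 45, 45, 46, 46, 46, 46, 46, 47, 46, 46, 45, 45, 46, 46, 46, 47, 46, 47, 46, 45, 47, 45, 45, 47, 46, 47, 46, 46, 47, 47, 47, 47, 45, 46], [46, 46, 46, 46, 47, 45, 45, 45, 46, 46, 46, 46, 46, 47, 47, 46, 46, 45, 44, 46, 47, 45, 46, 46, 34, 27, 27, 27, 27, 27, 26, 28, 26, 27, 26, 26, 26, 28, 27], [47, 46, 45, 47, 45, 46, 46, 46, 46, 47, 46, 46, 46, 45, 46, 45, 46, 47, 46, 46, 46, 47, 46, 46, 47, 46, 46, 48, 47, 46, 47, 47, 45, 29, 27, 41, 41, 42, 42]]
```

```bash
python3 - <<'E'
from fit import *
p=r.snapshot("wrist");g=cv2.cvtColor(p["pixels"],cv2.COLOR_BGR2GRAY).astype(float)
for c in range(90,225,15):
    v=g[90:215,c];k=np.argsort(-np.abs(np.diff(v)))[:3];print(c,[(90+i,int(np.diff(v)[i]),U(onz(p,(c,90.5+i),136)).round(1)[:2].tolist()) for i in k])
print(r.sense()["grip_force"])
E
```

```text
90 [(np.int64(158), -31, [609.4, -209.3]), (np.int64(159), -26, [610.0, -209.4]), (np.int64(157), -21, [608.8, -209.2])]
105 [(np.int64(158), -86, [609.4, -200.5]), (np.int64(159), -53, [610.0, -200.6]), (np.int64(157), -41, [608.8, -200.4])]
120 [(np.int64(142), 35, [600.4, -190.8]), (np.int64(158), -33, [609.4, -191.8]), (np.int64(159), -23, [610.0, -191.9])]
135 [(np.int64(158), -35, [609.5, -183.2]), (np.int64(157), -27, [608.9, -183.1]), (np.int64(159), -23, [610.0, -183.2])]
150 [(np.int64(142), 35, [600.5, -173.8]), (np.int64(158), -35, [609.5, -174.6]), (np.int64(141), 32, [599.9, -173.8])]
165 [(np.int64(158), -37, [609.5, -166.1]), (np.int64(159), -24, [610.1, -166.1]), (np.int64(157), -22, [608.9, -166.0])]
180 [(np.int64(158), -38, [609.5, -157.6]), (np.int64(157), -23, [608.9, -157.5]), (np.int64(159), -23, [610.1, -157.6])]
195 [(np.int64(158), -39, [609.5, -149.1]), (np.int64(157), -23, [608.9, -149.1]), (np.int64(159), -23, [610.1, -149.1])]
210 [(np.int64(158), -40, [609.5, -140.7]), (np.int64(101), -29, [578.6, -139.6]), (np.int64(100), -27, [578.1, -139.6])]
51.25213623046875
```

The housing's rear top edge lies at x'=609.8, as modelled. Now I tilt the module in the pads by drawing its plug against that edge.

>>> carry_out:
  commands:
    - {"jaw": 0.015, "translation": [0.018, 0, 0.001], "spin": 0}
    - {"jaw": 0.015, "translation": [0.004, 0, 0], "spin": 0}
    - {"jaw": 0.015, "translation": [0.004, 0, 0], "spin": 0}
    - {"jaw": 0.015, "translation": [0.004, 0, 0], "spin": 0}
    - {"jaw": 0.015, "translation": [0.004, 0, 0], "spin": 0}
    - {"jaw": 0.015, "translation": [0.004, 0, 0], "spin": 0}
    - {"jaw": 0.015, "translation": [0.002, 0, 0], "spin": 0}
    - {"jaw": 0.015, "translation": [0, 0, 0], "spin": 0}
  squeeze: 25

```text
time: 12.22
tool_pos: [620.3, -15.2, 135.3]
tcp_rot: [-179.9, 0.5, -170.5]
ft_force: [10.0, 1.8, 0.0]
finger_gap: 22.9
grip_force: 50.7
```

```bash
python3 - <<'E'
from fit import *
s=r.sense();t,R=tool(s);print(s["time"],U(t).round(1),U(s["ft_force"]),s["finger_gap"],s["grip_force"],s["wrist_torque"])
p=r.snapshot("wrist");q=r.snapshot("scene")
print([(np.round(w["xy"],1).tolist(),round(w["score"],2)) for w in r.landmark_of(p,"module_head")],[(np.round(w["xy"],1).tolist(),round(w["score"],2)) for w in r.landmark_of(p,"module")])
c=proj(q,t+[0,0,20])[0].astype(int)
a=cv2.resize(q["pixels"][c[1]-35:c[1]+35,c[0]-35:c[0]+35],(384,384),interpolation=cv2.INTER_CUBIC)
b=cv2.resize(p["pixels"][130:310,170:340],(400,384))
cv2.imwrite("pics/j.png",np.hstack([a,b]));print(c)
E
```

```text
12.2167 [ 609.5 -115.8  135.3] [10.16761221  0.11416533  0.02249753] 22.945010057760502 50.733722448349 [ 0.32220641 -1.97379811 -0.00825696]
[([257.0, 264.3], 0.78)] [([256.7, 239.5], 0.79)]
[172 139]
```

View pics/j.png

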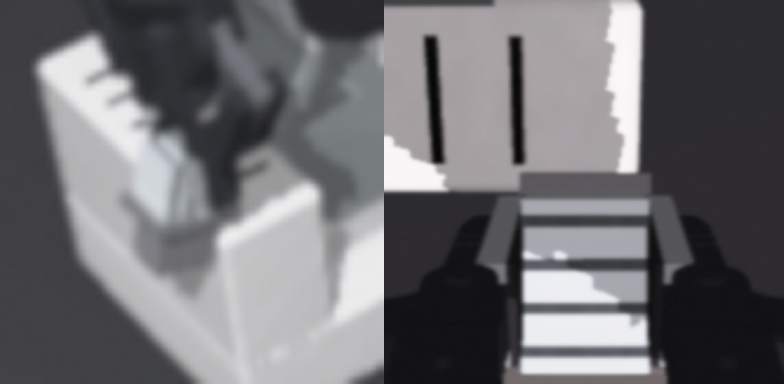

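The picture shows the module leaning in the pads against the housing edge, and the wrist force is 10 N. That was the last of my ten pictures, so I go by numbers from here. I estimate the tilt from landmark rows.

```bash
cat >> fit.py <<'E'
def modpt(t,R,th,xl,zl,y=0,piv=-38.5):
    th=np.radians(th);up=np.array([np.sin(th),0,-np.cos(th)]);xm=np.array([np.cos(th),0,np.sin(th)])
    return t+R@(np.array([0,y,piv])+(zl-49.5)*up+xl*xm)
def profile(p,c0=247,c1=263,r0=150,r1=330):
    g=cv2.cvtColor(p["pixels"],cv2.COLOR_BGR2GRAY)[r0:r1,c0:c1].astype(float).mean(1);d=np.diff(g);k=[i for i in range(1,len(d)-1) if abs(d[i])>6 and abs(d[i])>=abs(d[i-1]) and abs(d[i])>=abs(d[i+1])]
    return [(r0+i+.5,int(d[i])) for i in k]
E
python3 - <<'E'
from fit import *
t,R=tool();p=r.snapshot("wrist")
print(profile(p))
for th in(0,10,20,25,30,35):
    f=lambda x,z:proj(p,modpt(t,R,th,x,z))[0][1].round(1)
    print(th,"top",f(0,60),"origin",f(0,0),"top edges",f(18,60),f(-18,60),"collar +x top/bot",f(22,32),f(22,26),"collar -x",f(-22,32),f(-22,26),"plug +x tip",f(13.5,0),f(-13.5,0))
for n in("module_head","module"):
  print(n,[np.round(w["xy"],1).tolist() for k in range(3) for w in r.landmark_of(r.snapshot("wrist"),n)[:1]])
E
```

```text
[(210.5, -35), (222.5, 31), (230.5, -49), (235.5, 44), (251.5, -43), (256.5, 63), (265.5, 8), (271.5, -75), (276.5, 64), (292.5, -56), (296.5, 59), (304.5, -63), (316.5, 43), (321.5, -72)]
0 top 261.8 origin 213.8 top edges 223.7 297.0 collar +x top/bot 195.2 191.9 collar -x 271.9 266.2 plug +x tip 193.2 233.5
10 top 257.9 origin 226.9 top edges 217.4 297.1 collar +x top/bot 199.4 197.9 collar -x 280.3 276.0 plug +x tip 205.9 247.5
20 top 253.8 origin 240.4 top edges 212.5 295.6 collar +x top/bot 204.7 205.0 collar -x 288.4 285.6 plug +x tip 219.1 261.8
25 top 251.6 origin 247.2 top edges 210.5 294.3 collar +x top/bot 207.8 208.8 collar -x 292.2 290.2 plug +x tip 225.9 269.0
30 top 249.5 origin 254.2 top edges 209.0 292.6 collar +x top/bot 211.1 212.9 collar -x 295.8 294.6 plug +x tip 232.8 276.3
35 top 247.4 origin 261.2 top edges 207.8 290.5 collar +x top/bot 214.5 217.1 collar -x 299.1 298.9 plug +x tip 239.7 283.5
module_head [[254.2, 264.5], [255.8, 262.6], [258.0, 262.1]]
module [[257.5, 240.0], [257.5, 242.1], [256.1, 241.0]]
```

Matching the fin edges gives a tilt of about 15° with some 4.5 mm of slip. I raise so the edge works nearer the plug tip, and draw on.

>>> carry_out:
  commands:
    - {"jaw": 0.015, "translation": [-0.002, 0, -0.004], "spin": 0}
    - {"jaw": 0.015, "translation": [0, 0, -0.003], "spin": 0}
    - {"jaw": 0.015, "translation": [0.004, 0, 0], "spin": 0}
    - {"jaw": 0.015, "translation": [0.004, 0, 0], "spin": 0}
    - {"jaw": 0.015, "translation": [0.004, 0, 0], "spin": 0}
    - {"jaw": 0.015, "translation": [0.004, 0, 0], "spin": 0}
    - {"jaw": 0.015, "translation": [0, 0, 0], "spin": 0}
    - {"jaw": 0.015, "translation": [0, 0, 0], "spin": 0}

```text
time: 13.73
tool_pos: [604.9, -17.6, 141.4]
tcp_rot: [-180.0, 0.3, -170.5]
ft_force: [6.6, 1.9, 1.1]
finger_gap: 23.2
grip_force: 49.8
```

```bash
cat > tilt.py <<'E'
from fit import *
s=r.sense();t,R=tool(s);print(s["time"],U(t).round(1),U(s["ft_force"]).round(1),s["finger_gap"],s["grip_force"])
p=r.snapshot("wrist");print(profile(p))
L={n:np.mean([w["xy"] for k in range(3) for w in r.landmark_of(r.snapshot("wrist"),n)[:1]],0).round(1) for n in("module_head","module")};print(L)
# brute fit of tilt th, shift sx along tool x and sz along tool z from landmarks rows + fin pitch
f=lambda th,x,z,sx=0:proj(p,modpt(t+R@np.array([sx,0,0.]),R,th,x,z))[0][1]
for th in(15,20,25,30,35):
    print(th,"edges",[(round(f(th,18,60,sx),1),round(f(th,-18,60,sx),1),"collar",round(f(th,22,32,sx),1),round(f(th,22,26,sx),1),"-x collar",round(f(th,-22,32,sx),1),round(f(th,-22,26,sx),1),"org",round(f(th,0,0,sx),1)) for sx in(-4,-8)])
E
python3 tilt.py
```

```text
13.7333 [ 594.  -115.7  141.4] [6.8 0.8 1.1] 23.158183923235118 49.805458188056946
[(154.5, 16), (224.5, -19), (232.5, -53), (237.5, 41), (252.5, -46), (258.5, 58), (264.5, 7), (273.5, -62), (278.5, 52), (295.5, -61), (300.5, 66), (308.5, -55), (321.5, -32)]
{'module_head': array([256.6, 266.2]), 'module': array([255.2, 262.7])}
15 edges [(np.float64(223.3), np.float64(304.3), 'collar', np.float64(209.1), np.float64(208.2), '-x collar', np.float64(290.9), np.float64(287.1), 'org', np.float64(239.3)), (np.float64(231.7), np.float64(311.8), 'collar', np.float64(216.1), np.float64(215.0), '-x collar', np.float64(297.3), np.float64(293.3), 'org', np.float64(245.0))]
20 edges [(np.float64(220.9), np.float64(303.4), 'collar', np.float64(211.8), np.float64(211.8), '-x collar', np.float64(294.9), np.float64(291.9), 'org', np.float64(246.1)), (np.float64(229.3), np.float64(311.1), 'collar', np.float64(218.7), np.float64(218.5), '-x collar', np.float64(301.3), np.float64(298.1), 'org', np.float64(251.7))]
25 edges [(np.float64(218.9), np.float64(302.2), 'collar', np.float64(214.7), np.float64(
[... 230 characters left out ...]
 np.float64(258.5))]
30 edges [(np.float64(217.3), np.float64(300.6), 'collar', np.float64(217.9), np.float64(219.5), '-x collar', np.float64(302.4), np.float64(301.0), 'org', np.float64(259.8)), (np.float64(225.4), np.float64(308.5), 'collar', np.float64(224.7), np.float64(226.0), '-x collar', np.float64(308.9), np.float64(307.3), 'org', np.float64(265.4))]
35 edges [(np.float64(216.0), np.float64(298.6), 'collar', np.float64(221.3), np.float64(223.7), '-x collar', np.float64(305.8), np.float64(305.4), 'org', np.float64(266.8)), (np.float64(224.1), np.float64(306.5), 'collar', np.float64(228.0), np.float64(230.1), '-x collar', np.float64(312.4), np.float64(311.7), 'org', np.float64(272.4))]
```

Edges at rows 224.5 and 308.5 with no collar band showing put the tilt at about 29–30° with 8 mm of slip. That is right for the socket. I back off, rise past the flap's side, and meanwhile compute the hole centre from the earlier view.

>>> carry_out:
  commands:
    - {"jaw": 0.015, "translation": [-0.006, 0, 0], "spin": 0}
    - {"jaw": 0.015, "translation": [0, 0.004, -0.02], "spin": 0}
    - {"jaw": 0.015, "translation": [0, 0.004, -0.03], "spin": 0}
    - {"jaw": 0.015, "translation": [0, 0, -0.03], "spin": 0}
    - {"jaw": 0.015, "translation": [0, 0, -0.025], "spin": 0}
    - {"jaw": 0.015, "translation": [0.02, 0, 0], "spin": 0}
    - {"jaw": 0.015, "translation": [0.025, 0, 0], "spin": 0}
    - {"jaw": 0.015, "translation": [0.025, 0, 0], "spin": 0}

```text
time: 15.05
tool_pos: [537.6, -20.5, 244.7]
tcp_rot: [-180.0, -0.0, -170.5]
ft_force: [0.2, 0.7, -1.7]
finger_gap: 23.3
grip_force: 49.5
```

```bash
python3 - <<'E'
from fit import *
p=dict(r.snapshot("wrist"));t,R=tool();print(U(t).round(1))
E0=np.array(p["extrinsics"]);Rc=R.T@E0[:3,:3];tc=R.T@(E0[:3,3]-t);print(tc)
R1=Rn.from_euler("xyz",[180,0,-169.0035],degrees=True).as_matrix();t1=np.array([505.819,-19.672,250.516])
E=np.eye(4);E[:3,:3]=R1@Rc;E[:3,3]=t1+R1@tc;p["extrinsics"]=E
n=-UX*.5+UZ*.8660254;xs=UX*.8660254+UZ*.5
M=Wd([501,-181,115])
def onface(xy):
    o,d=ray(p,xy);return o+d*((M-o)@n)/(d@n)
for xy in((164.5,173),(190.8,173),(177,157),(177,191),(177.8,174.2)):
    q=onface(xy)-M;print(xy,"upslope",(q@xs).round(1),"y",(q@UY).round(1))
q=onface((181,120.5))-M; print("face low edge",q@xs); 
for xy in ((140,140),(222,140)): print("face sides",(onface(xy)-M)@UY)
E
```

```text
[ 523.  -107.4  243.7]
[ 6.27598731e+01  5.66730992e-02 -1.66811821e+02]
(164.5, 173) upslope 4.4 y -14.2
(190.8, 173) upslope 3.6 y 13.1
(177, 157) upslope -13.5 y -2.8
(177, 191) upslope 23.1 y 0.5
(177.8, 174.2) upslope 5.3 y -0.2
face low edge -55.65064486860213
face sides -44.384431256258665
face sides 43.411441511205865
```

>>> carry_out:
  commands:
    - {"jaw": 0.015, "translation": [0.025, 0, 0], "spin": 0}
    - {"jaw": 0.015, "translation": [0.025, 0, 0], "spin": 0}
    - {"jaw": 0.015, "translation": [0.025, 0, 0], "spin": 0}
    - {"jaw": 0.015, "translation": [0, -0.025, 0], "spin": 0}
    - {"jaw": 0.015, "translation": [0, -0.025, 0.02], "spin": 0}
    - {"jaw": 0.015, "translation": [0, -0.024, 0.03], "spin": 0}
    - {"jaw": 0.015, "translation": [0, 0, 0.025], "spin": 0}
    - {"jaw": 0.015, "translation": [0, 0, 0], "spin": 0}

```text
time: 15.77
tool_pos: [472.8, -105.7, 163.6]
tcp_rot: [179.7, -0.5, -170.7]
ft_force: [-0.8, 0.5, -1.8]
finger_gap: 23.0
grip_force: 49.4
```

```bash
sleep 0; python3 - <<'E'
from h import *
for k in range(3): r.snapshot("top")
E
python3 tilt.py | head -3; python3 - <<'E'
from fit import *
t,R=tool();p=r.snapshot("wrist")
for th in(26,28,30,32):
    for sx in(-7,-8,-9):
        f=lambda x,z,y=0:proj(p,modpt(t+R@np.array([sx,0,0.]),R,th,x,z,y))[0].round(1)
        print(th,sx,"edges",f(18,60)[1],f(-18,60)[1],"org",f(0,0),"plug +x line collar..tip",f(15,26)[1],f(13.5,0)[1])
print(np.array([proj(p,Wd([501.7,-181.8,115]))]), [np.round(w["xy"],1) for w in r.landmark_of(p,"socket_mouth")])
g=p["pixels"];W=cv2.cvtColor(g,cv2.COLOR_BGR2GRAY).astype(int)
for row in(240,265,285): d=np.diff(W[row,200:310]);print(row,[(200+i,int(d[i])) for i in range(len(d)) if abs(d[i])>35])
E
```

```text
15.9167 [ 453.3 -181.5  170.6] [ 0.2 -0.3 -0.6] 23.65022653583661 49.407883286476135
[(154.5, -14), (178.5, -7), (223.5, -21), (225.5, 35), (232.5, -72), (238.5, 57), (253.5, -55), (258.5, 63), (274.5, -67), (278.5, 55), (295.5, -62), (300.5, 67), (309.5, -60), (316.5, -24), (321.5, -21)]
{'module_head': array([254.3, 266.4]), 'module': array([255.6, 262.8])}
26 -7 edges 224.8 307.8 org [254.7 258.5] plug +x line collar..tip 233.7 237.3
26 -8 edges 226.8 309.7 org [254.7 259.9] plug +x line collar..tip 235.3 238.7
26 -9 edges 228.9 311.6 org [254.7 261.3] plug +x line collar..tip 237.0 240.1
28 -7 edges 224.1 307.2 org [254.7 261.3] plug +x line collar..tip 235.2 240.0
28 -8 edges 226.1 309.1 org [254.7 262.7] plug +x line collar..tip 236.8 241.4
28 -9 edges 228.1 311.1 org [254.7 264.1] plug +x line collar..tip 238.5 242.8
30 -7 edges 223.4 306.5 org [254.7 264.1] plug +x line collar..tip 236.8 242.7
30 -8 edges 225.5 308.5 org [254.7 265.4] plug +x line collar..tip 238.4 244.1
30 -9 edges 227.5 310.4 org [254.7 266.8] plug +x line collar..tip 240.0 245.5
32 -7 edges 222.8 305.8 org [254.7 266.8] plug +x line collar..tip 238.3 245.5
32 -8 edges 224.9 307.8 org [254.7 268.2] plug +x line collar..tip 239.9 246.9
32 -9 edges 226.9 309.7 org [254.7 269.6] plug +x line collar..tip 241.5 248.3
[[[254.5857197  250.94449178]]] []
240 [(200, -76), (201, -43), (212, 36), (224, -46), (228, 75), (229, 64), (280, -64), (281, -74), (285, 44), (297, -37), (308, 112)]
265 [(227, 81), (228, 103), (280, -53), (281, -84), (282, -53)]
285 [(227, 83), (228, 81), (281, -96), (282, -75)]
```

The tilt is about 28–29°, and the module is centred in the pads (columns 228–281). I go down the socket's normal until the tip is just inside the mouth, then check forces.

>>> carry_out:
  commands:
    - {"jaw": 0.015, "translation": [-0.004, 0, 0.015], "spin": 0}
    - {"jaw": 0.015, "translation": [-0.005, 0, 0.016], "spin": 0}
    - {"jaw": 0.015, "translation": [0, 0, 0.008], "spin": 0}
    - {"jaw": 0.015, "translation": [0, 0, 0], "spin": 0}
    - {"jaw": 0.015, "translation": [-0.003, 0, 0.0052], "spin": 0}
    - {"jaw": 0.015, "translation": [-0.003, 0, 0.0052], "spin": 0}
    - {"jaw": 0.015, "translation": [-0.003, 0, 0.0052], "spin": 0}
    - {"jaw": 0.015, "translation": [0, 0, 0], "spin": 0}

```text
time: 17.33
tool_pos: [494.5, -102.6, 114.2]
tcp_rot: [180.0, -0.0, -170.5]
ft_force: [-0.9, -0.1, -1.8]
finger_gap: 23.1
grip_force: 49.4
```

```bash
python3 tilt.py | head -3
```

```text
17.3333 [ 471.3 -181.6  114.2] [-0.9  0.  -1.8] 23.144613047890605 49.4480037689209
[(172.5, -7), (225.5, 35), (232.5, -61), (237.5, 47), (252.5, -53), (258.5, 57), (262.5, 7), (274.5, -57), (278.5, 57), (295.5, -69), (300.5, 73), (309.5, -64), (321.5, -33)]
{'module_head': array([255.1, 264. ]), 'module': array([255.3, 261.7])}
```

>>> carry_out:
  commands:
    - {"jaw": 0.015, "translation": [-0.0015, 0, 0.002], "spin": 0}
    - {"jaw": 0.015, "translation": [-0.001, 0, 0.002], "spin": 0}
    - {"jaw": 0.015, "translation": [-0.001, 0, 0.002], "spin": 0}
    - {"jaw": 0.015, "translation": [-0.001, 0, 0.002], "spin": 0}
    - {"jaw": 0.015, "translation": [-0.001, 0, 0.002], "spin": 0}
    - {"jaw": 0.015, "translation": [0, 0, 0], "spin": 0}
    - {"jaw": 0.015, "translation": [0, 0, 0], "spin": 0}
    - {"jaw": 0.015, "translation": [0, 0, 0], "spin": 0}

```text
time: 18.65
tool_pos: [499.8, -101.9, 105.0]
tcp_rot: [180.0, -0.0, -170.5]
ft_force: [0.7, -0.2, -1.1]
finger_gap: 23.5
grip_force: 49.4
```

```bash
python3 tilt.py | head -3
```

```text
18.65 [ 476.6 -181.7  105. ] [ 0.7 -0.3 -1.1] 23.45734085991404 49.44855272769928
[(166.5, -15), (225.5, 34), (232.5, -58), (237.5, 45), (252.5, -48), (258.5, 61), (273.5, -56), (278.5, 56), (295.5, -66), (300.5, 71), (309.5, -62), (321.5, -31)]
{'module_head': array([255.1, 264.2]), 'module': array([256.9, 260.7])}
```

>>> carry_out:
  commands:
    - {"jaw": 0.015, "translation": [-0.0012, 0, 0.002], "spin": 0}
    - {"jaw": 0.015, "translation": [-0.001, 0, 0.0018], "spin": 0}
    - {"jaw": 0.015, "translation": [-0.001, 0, 0.0018], "spin": 0}
    - {"jaw": 0.015, "translation": [-0.001, 0, 0.0018], "spin": 0}
    - {"jaw": 0.015, "translation": [-0.001, 0, 0.0018], "spin": 0}
    - {"jaw": 0.015, "translation": [0, 0, 0], "spin": 0}
    - {"jaw": 0.015, "translation": [0, 0, 0], "spin": 0}
    - {"jaw": 0.015, "translation": [0, 0, 0], "spin": 0}

```text
time: 19.97
tool_pos: [504.4, -101.1, 96.2]
tcp_rot: [180.0, -0.1, -170.5]
ft_force: [-7.0, 0.6, 6.4]
finger_gap: 23.2
grip_force: 50.6
```

```bash
python3 tilt.py | head -3
```

```text
19.9667 [ 481.3 -181.7   96.2] [-6.8  1.7  6.4] 23.15738604210487 50.604121685028076
[(162.5, -19), (225.5, 33), (232.5, -49), (237.5, 44), (252.5, -50), (258.5, 63), (273.5, -64), (278.5, 54), (295.5, -64), (300.5, 69), (308.5, -60), (321.5, -30)]
{'module_head': array([253.9, 264.7]), 'module': array([256. , 262.9])}
```

>>> carry_out:
  commands:
    - {"jaw": 0.015, "translation": [-0.0005, 0, 0.001], "spin": 0}
    - {"jaw": 0.015, "translation": [-0.0005, 0, 0.001], "spin": 0}
    - {"jaw": 0.015, "translation": [-0.0005, 0, 0.001], "spin": 0}
    - {"jaw": 0.015, "translation": [0, 0, 0], "spin": 0}
    - {"jaw": 0.015, "translation": [0, 0, 0], "spin": 0}
    - {"jaw": 0.015, "translation": [0, 0, 0], "spin": 0}
    - {"jaw": 0.015, "translation": [0, 0, 0], "spin": 0}
    - {"jaw": 0.015, "translation": [0, 0, 0], "spin": 0}

```text
time: 21.28
tool_pos: [504.5, -101.1, 95.8]
tcp_rot: [180.0, -0.2, -170.5]
ft_force: [-28.7, 3.0, 34.6]
finger_gap: 23.0
grip_force: 54.9
```

```bash
python3 tilt.py | head -3; python3 - <<'E'
from fit import *
p=r.snapshot("wrist");n=-UX*.5+UZ*.8660254;xs=UX*.8660254+UZ*.5;M=Wd([501.7,-181.4,115])
for h in(0,3):
  for x,z,l in((18,34,"top lo"),(-18,34,"top hi")): print(h,l,proj(p,M-x*xs+(z+h)*n)[0].round(1))
  print(h,"collar lo edge top/bottom",proj(p,M-22*xs+(6+h)*n)[0].round(1),proj(p,M-22*xs+h*n)[0].round(1))
E
```

```text
21.2833 [ 481.3 -181.7   95.8] [-27.9   7.6  34.6] 23.029528453729846 54.86558139324188
[(162.5, -21), (224.5, 30), (232.5, -43), (237.5, 58), (252.5, -52), (257.5, 55), (273.5, -73), (278.5, 66), (294.5, -56), (300.5, 76), (308.5, -76), (321.5, -30)]
{'module_head': array([255.6, 264.4]), 'module': array([254.5, 262.2])}
0 top lo [255.3 227.2]
0 top hi [255.2 310.9]
0 collar lo edge top/bottom [255.2 226.4] [255.2 227.7]
3 top lo [255.3 226.4]
3 top hi [255.2 312. ]
3 collar lo edge top/bottom [255.2 225.7] [255.2 227.1]
```

The push stopped hard at the predicted seated position (45 N, no further travel). I relieve, release, rise, and then press on the head top with shut fingers to square it home.

>>> carry_out:
  commands:
    - {"jaw": 0.015, "translation": [0.0008, 0, -0.0013], "spin": 0}
    - {"jaw": 0.015, "translation": [0.0005, 0, -0.001], "spin": 0}
    - {"jaw": 0.05, "translation": [0, 0, 0], "spin": 0}
    - {"jaw": 0.05, "translation": [0, 0, 0], "spin": 0}
    - {"jaw": 0.05, "translation": [0, 0, 0], "spin": 0}
    - {"jaw": 0.05, "translation": [0, 0, -0.01], "spin": 0}
    - {"jaw": 0.05, "translation": [0, 0, -0.025], "spin": 0}
    - {"jaw": 0.05, "translation": [0.005, 0, -0.03], "spin": 0}

```text
time: 22.65
tool_pos: [499.0, -101.2, 159.1]
tcp_rot: [179.9, -0.2, -170.5]
ft_force: [-0.4, 0.1, 0.3]
finger_gap: 49.9
grip_force: 0.0
```

>>> carry_out:
  commands:
    - {"jaw": 0.0, "translation": [0.01, 0, 0], "spin": 0}
    - {"jaw": 0.0, "translation": [0, 0, 0], "spin": 0}
    - {"jaw": 0.0, "translation": [0, 0, 0], "spin": 0}
    - {"jaw": 0.0, "translation": [0, 0, 0], "spin": 0}
    - {"jaw": 0.0, "translation": [0, 0, 0], "spin": 0}
    - {"jaw": 0.0, "translation": [0, 0, 0], "spin": 0}
    - {"jaw": 0.0, "translation": [0, 0, 0], "spin": 0}
    - {"jaw": 0.0, "translation": [0, 0, 0], "spin": 0}

```text
time: 23.32
tool_pos: [490.2, -103.3, 159.6]
tcp_rot: [180.0, -0.0, -170.5]
ft_force: [0.2, 0.3, 0.5]
finger_gap: -0.2
grip_force: 0.0
```

```bash
cat > seat.py <<'E'
from fit import *
s=r.sense();t,R=tool(s);print(s["time"],U(t).round(1),U(s["ft_force"]).round(1),s["finger_gap"].__round__(1))
n=-UX*.5+UZ*.8660254;xs=UX*.8660254+UZ*.5;M=Wd([501.7,-181.4,115])
for c in("wrist","scene","top"):
    p=r.snapshot(c)
    print(c,"head",[(np.round(w["xy"],1).tolist(),round(w["score"],2)) for w in r.landmark_of(p,"module_head")][:4],"pred seated",proj(p,M+34*n)[0].round(1),"proud5",proj(p,M+39*n)[0].round(1))
    print("  flap_edge",[(np.round(w["xy"],1).tolist(),round(w["score"],2)) for w in r.landmark_of(p,"flap_edge")],[(round(a,2),proj(p,Wd(U(pts(M,YAW,a)["flap_edge"])))[0].round(0).tolist()) for a in (0,1,2.1,2.2,2.3,2.4)])
    if c=="wrist": print(profile(p,r0=100,r1=240), "edges seated",[proj(p,M+x*xs+34*n)[0].round(1).tolist() for x in(-18,18)],"collar",proj(p,M-22*xs+6*n)[0].round(1),proj(p,M-22*xs)[0].round(1))
E
python3 seat.py
```

```text
23.3167 [ 466.9 -181.6  159.6] [0.3 0.3 0.5] -0.2
wrist head [] pred seated [254.9 237. ] proud5 [254.9 236.3]
  flap_edge [] [(0, [255.0, 181.0]), (1, [255.0, 231.0]), (2.1, [255.0, 527.0]), (2.2, [255.0, 540.0]), (2.3, [255.0, 548.0]), (2.4, [255.0, 552.0])]
[(114.5, 66), (141.5, -7), (165.5, -6), (207.5, 52), (213.5, -60), (216.5, 52), (221.5, -80)] edges seated [[255.0, 210.1], [254.9, 265.0]] collar [254.9 211.5] [254.9 212.8]
scene head [([346.6, 219.2], 0.87), ([351.2, 255.2], 0.77), ([269.7, 233.3], 0.65), ([200.5, 106.7], 0.57)] pred seated [199.3 108. ] proud5 [199.9 106.3]
  flap_edge [([175.2, 75.3], 0.68), ([276.8, 199.6], 0.61)] [(0, [210.0, 107.0]), (1, [209.0, 79.0]), (2.1, [180.0, 74.0]), (2.2, [176.0, 76.0]), (2.3, [173.0, 78.0]), (2.4, [170.0, 80.0])]
top head [([227.4, 189.3], 0.72), ([391.2, 199.8], 0.67), ([204.8, 263.3], 0.64), ([173.0, 246.5], 0.58)] pred seated [392.2 197.3] proud5 [393.  198.2]
  flap_edge [([406.7, 159.8], 0.71)] [(0, [393.0, 213.0]), (1, [406.0, 211.0]), (2.1, [407.0, 169.0]), (2.2, [406.0, 165.0]), (2.3, [405.0, 161.0]), (2.4, [404.0, 157.0])]
```

>>> carry_out:
  commands:
    - {"jaw": 0.0, "translation": [0, 0, 0.015], "spin": 0}
    - {"jaw": 0.0, "translation": [0, 0, 0.015], "spin": 0}
    - {"jaw": 0.0, "translation": [-0.0015, 0, 0.0026], "spin": 0}
    - {"jaw": 0.0, "translation": [-0.0015, 0, 0.0026], "spin": 0}
    - {"jaw": 0.0, "translation": [-0.0015, 0, 0.0026], "spin": 0}
    - {"jaw": 0.0, "translation": [-0.001, 0, 0.0018], "spin": 0}
    - {"jaw": 0.0, "translation": [0, 0, 0], "spin": 0}
    - {"jaw": 0.0, "translation": [0, 0, 0], "spin": 0}

```text
time: 24.43
tool_pos: [496.1, -102.6, 121.0]
tcp_rot: [-180.0, 0.0, -170.5]
ft_force: [0.2, 0.2, 0.4]
finger_gap: -0.1
grip_force: 0.0
```

>>> carry_out:
  commands:
    - {"jaw": 0.0, "translation": [-0.0006, 0, 0.001], "spin": 0}
    - {"jaw": 0.0, "translation": [-0.0006, 0, 0.001], "spin": 0}
    - {"jaw": 0.0, "translation": [-0.0006, 0, 0.001], "spin": 0}
    - {"jaw": 0.0, "translation": [0, 0, 0], "spin": 0}
    - {"jaw": 0.0, "translation": [0, 0, 0], "spin": 0}
    - {"jaw": 0.0, "translation": [0, 0, 0], "spin": 0}
    - {"jaw": 0.0, "translation": [0, 0, 0], "spin": 0}
    - {"jaw": 0.0, "translation": [0, 0, 0], "spin": 0}

```text
time: 25.1
tool_pos: [497.2, -102.6, 119.6]
tcp_rot: [-180.0, -0.0, -170.5]
ft_force: [-11.3, 1.8, 17.4]
finger_gap: 0.3
grip_force: 10.3
```

>>> carry_out:
  commands:
    - {"jaw": 0.0, "translation": [-0.0004, 0, 0.0008], "spin": 0}
    - {"jaw": 0.0, "translation": [-0.0002, 0, 0.0004], "spin": 0}
    - {"jaw": 0.0, "translation": [0, 0, 0], "spin": 0}
    - {"jaw": 0.0, "translation": [0, 0, 0], "spin": 0}
    - {"jaw": 0.0, "translation": [0, 0, 0], "spin": 0}
    - {"jaw": 0.0, "translation": [0, 0, 0], "spin": 0}
    - {"jaw": 0.0, "translation": [0, 0, 0], "spin": 0}
    - {"jaw": 0.0, "translation": [0, 0, 0], "spin": 0}

```text
time: 25.77
tool_pos: [497.3, -102.7, 119.4]
tcp_rot: [-180.0, -0.1, -170.5]
ft_force: [-19.5, 1.4, 26.8]
finger_gap: 0.2
grip_force: 16.5
```

```bash
python3 - <<'E'
from fit import *
s=r.sense();t,R=tool(s);print(s["time"],U(t).round(2),U(s["ft_force"]).round(1))
E
```

```text
25.7667 [ 474.01 -182.12  119.36] [-19.    4.5  26.8]
```

Bottomed firmly: 33 N moved it only 0.2 mm. On the way behind the flap I touch the housing top (136 mm), so that the true tip length and thereby the module's seating height are certain.

>>> carry_out:
  commands:
    - {"jaw": 0.0, "translation": [0.008, 0, -0.015], "spin": 0}
    - {"jaw": 0.0, "translation": [0, 0, -0.035], "spin": 0}
    - {"jaw": 0.0, "translation": [0, 0, -0.035], "spin": 0}
    - {"jaw": 0.0, "translation": [0, 0, -0.035], "spin": 0}
    - {"jaw": 0.0, "translation": [0, 0.034, 0], "spin": 0}
    - {"jaw": 0.0, "translation": [0, 0.034, 0], "spin": 0}
    - {"jaw": 0.0, "translation": [-0.035, 0, 0], "spin": 0}
    - {"jaw": 0.0, "translation": [-0.035, 0, 0], "spin": 0}

```text
time: 26.43
tool_pos: [547.4, -23.1, 237.0]
tcp_rot: [-180.0, 0.1, -170.5]
ft_force: [1.6, -0.5, 1.4]
finger_gap: 0.2
grip_force: 0.0
```

>>> carry_out:
  commands:
    - {"jaw": 0.0, "translation": [-0.034, 0, 0], "spin": 0}
    - {"jaw": 0.0, "translation": [-0.034, 0, 0], "spin": 0}
    - {"jaw": 0.0, "translation": [0, 0, 0.03], "spin": 0}
    - {"jaw": 0.0, "translation": [0, 0, 0.035], "spin": 0}
    - {"jaw": 0.0, "translation": [0, 0, 0.035], "spin": 0}
    - {"jaw": 0.0, "translation": [0, 0, 0.01], "spin": 0}
    - {"jaw": 0.0, "translation": [0, 0, 0], "spin": 0}
    - {"jaw": 0.0, "translation": [0, 0, 0], "spin": 0}

```text
time: 27.1
tool_pos: [615.2, -13.7, 127.1]
tcp_rot: [180.0, -0.0, -170.5]
ft_force: [-0.2, 0.4, 0.9]
finger_gap: 0.6
grip_force: 0.0
```

```bash
python3 seat.py
```

```text
27.1 [ 604.8 -113.5  127.1] [-0.1  0.5  0.9] 0.6
wrist head [] pred seated [104.5 -16. ] proud5 [ 99.3 -25.9]
  flap_edge [] [(0, [112.0, -85.0]), (1, [-13.0, -238.0]), (2.1, [-159.0, 96.0]), (2.2, [-235.0, 142.0]), (2.3, [-249.0, 203.0]), (2.4, [-227.0, 259.0])]
[(113.5, -12), (118.5, -11), (122.5, -8), (126.5, -18), (138.5, 12), (185.5, 10), (196.5, -8), (221.5, -53)] edges seated [[110.8, -44.6], [97.9, 15.4]] collar [133.7  -2. ] [137.6   6.7]
scene head [([270.6, 233.6], 0.82), ([351.5, 253.2], 0.64), ([347.0, 218.6], 0.63), ([199.9, 111.4], 0.5)] pred seated [199.3 108. ] proud5 [199.9 106.3]
  flap_edge [] [(0, [210.0, 107.0]), (1, [209.0, 79.0]), (2.1, [180.0, 74.0]), (2.2, [176.0, 76.0]), (2.3, [173.0, 78.0]), (2.4, [170.0, 80.0])]
top head [([394.4, 198.3], 0.75), ([226.3, 189.2], 0.63), ([202.8, 266.9], 0.55), ([169.0, 246.5], 0.49)] pred seated [392.2 197.3] proud5 [393.  198.2]
  flap_edge [([400.7, 161.1], 0.56), ([161.4, 196.9], 0.53), ([270.6, 132.9], 0.44)] [(0, [393.0, 213.0]), (1, [406.0, 211.0]), (2.1, [407.0, 169.0]), (2.2, [406.0, 165.0]), (2.3, [405.0, 161.0]), (2.4, [404.0, 157.0])]
```

>>> carry_out:
  commands:
    - {"jaw": 0.0, "translation": [0, 0, 0.008], "spin": 0}
    - {"jaw": 0.0, "translation": [0, 0, 0.005], "spin": 0}
    - {"jaw": 0.0, "translation": [0, 0, 0.001], "spin": 0}
    - {"jaw": 0.0, "translation": [0, 0, 0.001], "spin": 0}
    - {"jaw": 0.0, "translation": [0, 0, 0.001], "spin": 0}
    - {"jaw": 0.0, "translation": [0, 0, 0.001], "spin": 0}
    - {"jaw": 0.0, "translation": [0, 0, 0.001], "spin": 0}
    - {"jaw": 0.0, "translation": [0, 0, 0], "spin": 0}

```text
time: 28.22
tool_pos: [615.4, -13.7, 112.3]
tcp_rot: [-180.0, 0.1, -170.5]
ft_force: [-15.5, 0.9, 31.2]
finger_gap: 0.1
grip_force: 15.4
```

The housing touch (31 N at TCP z 112.3) puts the fingertip 23.7 mm behind the TCP. The head top was therefore met at about 143 mm, against 144.5 mm predicted for fully seated, so the module is home. Now I go up behind the flap.

>>> carry_out:
  commands:
    - {"jaw": 0.0, "translation": [0, 0, -0.03], "spin": 0}
    - {"jaw": 0.0, "translation": [0, 0, -0.03], "spin": 0}
    - {"jaw": 0.0, "translation": [0, 0, -0.03], "spin": 0}
    - {"jaw": 0.0, "translation": [0, 0, -0.027], "spin": 0}
    - {"jaw": 0.0, "translation": [0, -0.034, 0], "spin": 0}
    - {"jaw": 0.0, "translation": [0, -0.034, 0], "spin": 0}
    - {"jaw": 0.0, "translation": [0.03, 0, 0], "spin": 0}
    - {"jaw": 0.0, "translation": [0, 0, 0], "spin": 0}

```text
time: 28.88
tool_pos: [591.6, -87.4, 219.5]
tcp_rot: [179.8, -0.6, -170.7]
ft_force: [-2.0, 0.3, -0.5]
finger_gap: 0.4
grip_force: 0.0
```

```bash
python3 seat.py
```

```text
28.8833 [ 569.5 -182.3  219.5] [-2.   0.6 -0.5] 0.4
wrist head [([252.9, 76.1], 0.94)] pred seated [255.5  81.5] proud5 [255.5  77.5]
  flap_edge [([255.7, 218.1], 0.65)] [(0, [255.0, 37.0]), (1, [256.0, -8.0]), (2.1, [257.0, 172.0]), (2.2, [257.0, 194.0]), (2.3, [257.0, 214.0]), (2.4, [257.0, 231.0])]
[(106.5, -24), (109.5, -12), (117.5, -13), (122.5, -9), (125.5, 16), (140.5, 18), (205.5, 29), (210.5, -17), (221.5, -48)] edges seated [[255.4, 61.9], [255.6, 102.1]] collar [255.3  79.1] [255.3  83.1]
scene head [([351.0, 253.2], 0.81), ([346.4, 219.3], 0.74), ([267.6, 233.4], 0.68), ([196.3, 109.3], 0.62)] pred seated [199.3 108. ] proud5 [199.9 106.3]
  flap_edge [([171.9, 80.0], 0.82), ([193.7, 126.7], 0.55), ([195.0, 148.7], 0.38)] [(0, [210.0, 107.0]), (1, [209.0, 79.0]), (2.1, [180.0, 74.0]), (2.2, [176.0, 76.0]), (2.3, [173.0, 78.0]), (2.4, [170.0, 80.0])]
top head [([388.7, 199.2], 0.87), ([225.1, 190.0], 0.71), ([201.7, 263.9], 0.71), ([171.3, 247.0], 0.55)] pred seated [392.2 197.3] proud5 [393.  198.2]
  flap_edge [([402.8, 158.3], 0.66)] [(0, [393.0, 213.0]), (1, [406.0, 211.0]), (2.1, [407.0, 169.0]), (2.2, [406.0, 165.0]), (2.3, [405.0, 161.0]), (2.4, [404.0, 157.0])]
```

The flap is at about 2.33 rad, and the finger is behind it on the centre line. I sweep it over.

>>> carry_out:
  commands:
    - {"jaw": 0.0, "translation": [0.016, 0, 0], "spin": 0}
    - {"jaw": 0.0, "translation": [0.018, 0, -0.002], "spin": 0}
    - {"jaw": 0.0, "translation": [0.026, 0, 0.004], "spin": 0}
    - {"jaw": 0.0, "translation": [0.023, 0, 0.012], "spin": 0}
    - {"jaw": 0.0, "translation": [0.018, 0, 0.02], "spin": 0}
    - {"jaw": 0.0, "translation": [0.009, 0, 0.024], "spin": 0}
    - {"jaw": 0.0, "translation": [0, 0, 0], "spin": 0}
    - {"jaw": 0.0, "translation": [0, 0, 0], "spin": 0}

```text
time: 30.0
tool_pos: [487.6, -103.4, 166.8]
tcp_rot: [179.9, -0.1, -170.5]
ft_force: [0.5, -0.2, 1.2]
finger_gap: -0.0
grip_force: 0.0
```

```bash
python3 seat.py | grep -v head | grep -v edges
```

```text
30.0 [ 464.3 -181.2  166.8] [ 0.4 -0.3  1.2] -0.0
  flap_edge [([255.0, 186.5], 0.88)] [(0, [254.0, 182.0]), (1, [254.0, 230.0]), (2.1, [254.0, 506.0]), (2.2, [254.0, 519.0]), (2.3, [254.0, 527.0]), (2.4, [254.0, 532.0])]
  flap_edge [([214.5, 87.9], 0.84)] [(0, [210.0, 107.0]), (1, [209.0, 79.0]), (2.1, [180.0, 74.0]), (2.2, [176.0, 76.0]), (2.3, [173.0, 78.0]), (2.4, [170.0, 80.0])]
  flap_edge [([401.1, 216.3], 0.74), ([272.2, 134.1], 0.39)] [(0, [393.0, 213.0]), (1, [406.0, 211.0]), (2.1, [407.0, 169.0]), (2.2, [406.0, 165.0]), (2.3, [405.0, 161.0]), (2.4, [404.0, 157.0])]
```

>>> carry_out:
  commands:
    - {"jaw": 0.0, "translation": [0.006, 0, 0.012], "spin": 0}
    - {"jaw": 0.0, "translation": [0, 0, 0.01], "spin": 0}
    - {"jaw": 0.0, "translation": [-0.001, 0, 0.006], "spin": 0}
    - {"jaw": 0.0, "translation": [-0.001, 0, 0.006], "spin": 0}
    - {"jaw": 0.0, "translation": [-0.002, 0, 0.005], "spin": 0}
    - {"jaw": 0.0, "translation": [-0.002, 0, 0.004], "spin": 0}
    - {"jaw": 0.0, "translation": [0, 0, 0], "spin": 0}
    - {"jaw": 0.0, "translation": [0, 0, 0], "spin": 0}

```text
time: 31.12
tool_pos: [488.1, -103.7, 124.0]
tcp_rot: [180.0, -0.1, -170.5]
ft_force: [-1.9, -0.8, 1.1]
finger_gap: -0.3
grip_force: 1.1
```

>>> carry_out:
  commands:
    - {"jaw": 0.0, "translation": [-0.0005, 0, 0.001], "spin": 0}
    - {"jaw": 0.0, "translation": [0, 0, 0.001], "spin": 0}
    - {"jaw": 0.0, "translation": [0, 0, 0.0005], "spin": 0}
    - {"jaw": 0.0, "translation": [0, 0, 0], "spin": 0}
    - {"jaw": 0.0, "translation": [0, 0, 0], "spin": 0}
    - {"jaw": 0.0, "translation": [0, 0, 0], "spin": 0}
    - {"jaw": 0.0, "translation": [0, 0, 0], "spin": 0}
    - {"jaw": 0.0, "translation": [0, 0, 0], "spin": 0}

```text
time: 31.78
tool_pos: [488.4, -103.8, 123.4]
tcp_rot: [-180.0, -0.1, -170.5]
ft_force: [-11.8, 1.0, 17.1]
finger_gap: 0.2
grip_force: 10.0
```

```bash
python3 seat.py | grep -v head | grep -v edges
```

```text
31.7833 [ 465.1 -181.8  123.4] [-11.5   2.9  17.1] 0.2
  flap_edge [([256.9, 196.5], 0.81)] [(0, [255.0, 200.0]), (1, [256.0, 291.0]), (2.1, [255.0, 681.0]), (2.2, [255.0, 684.0]), (2.3, [255.0, 684.0]), (2.4, [255.0, 681.0])]
  flap_edge [([211.1, 106.6], 0.85), ([193.2, 118.4], 0.26)] [(0, [210.0, 107.0]), (1, [209.0, 79.0]), (2.1, [180.0, 74.0]), (2.2, [176.0, 76.0]), (2.3, [173.0, 78.0]), (2.4, [170.0, 80.0])]
  flap_edge [([391.3, 213.7], 0.87), ([197.7, 138.9], 0.52)] [(0, [393.0, 213.0]), (1, [406.0, 211.0]), (2.1, [407.0, 169.0]), (2.2, [406.0, 165.0]), (2.3, [405.0, 161.0]), (2.4, [404.0, 157.0])]
```

The flap is against its stop (20 N, free edge where joint value 0 predicts). I retreat straight up and check.

>>> carry_out:
  commands:
    - {"jaw": 0.0, "translation": [0.001, 0, -0.002], "spin": 0}
    - {"jaw": 0.0, "translation": [0, 0, -0.01], "spin": 0}
    - {"jaw": 0.0, "translation": [0, 0, -0.03], "spin": 0}
    - {"jaw": 0.0, "translation": [0, 0, -0.04], "spin": 0}
    - {"jaw": 0.0, "translation": [0, 0, -0.03], "spin": 0}
    - {"jaw": 0.0, "translation": [0.04, 0, 0], "spin": 0}
    - {"jaw": 0.0, "translation": [0, 0, 0], "spin": 0}
    - {"jaw": 0.0, "translation": [0, 0, 0], "spin": 0}

```text
time: 32.9
tool_pos: [448.0, -110.7, 234.8]
tcp_rot: [-179.9, 0.1, -170.6]
ft_force: [0.7, -0.5, -0.6]
finger_gap: -0.0
grip_force: 0.0
```

```bash
python3 seat.py | grep -v edges; python3 - <<'E'
from fit import *
from fit import r
p=r.snapshot("top");a=p["pixels"]
P=r.snapshot("scene")
for n,z in(("round_module",0),("objective",0),("jar",0)): print(n,[np.round(w["xy"],0).tolist() for w in r.landmark_of(P,n)][:2])
E
```

```text
32.9 [ 424.1 -182.   234.8] [ 0.6 -0.6 -0.6] -0.0
wrist head [([454.4, 179.3], 0.35), ([254.3, 304.6], 0.23)] pred seated [255.4 244.5] proud5 [255.4 244.1]
  flap_edge [([256.8, 203.6], 0.96), ([452.3, 177.7], 0.16)] [(0, [255.0, 205.0]), (1, [256.0, 245.0]), (2.1, [255.0, 407.0]), (2.2, [255.0, 417.0]), (2.3, [255.0, 425.0]), (2.4, [255.0, 431.0])]
scene head [([351.5, 252.6], 0.85), ([349.2, 219.8], 0.85), ([270.7, 233.8], 0.76)] pred seated [199.3 108. ] proud5 [199.9 106.3]
  flap_edge [([209.6, 107.6], 0.64)] [(0, [210.0, 107.0]), (1, [209.0, 79.0]), (2.1, [180.0, 74.0]), (2.2, [176.0, 76.0]), (2.3, [173.0, 78.0]), (2.4, [170.0, 80.0])]
top head [([171.5, 245.6], 0.75), ([203.3, 262.2], 0.59)] pred seated [392.2 197.3] proud5 [393.  198.2]
  flap_edge [([391.8, 212.8], 0.94)] [(0, [393.0, 213.0]), (1, [406.0, 211.0]), (2.1, [407.0, 169.0]), (2.2, [406.0, 165.0]), (2.3, [405.0, 161.0]), (2.4, [404.0, 157.0])]
round_module [[277.0, 198.0]]
objective [[231.0, 256.0]]
jar [[186.0, 243.0]]
```

The flap is shut in all three views, the bystanders are where they were, and the arm is clear. I hand in.

```bash
python3 -c "
from bench import r
print(r.hand_in())"
```

```text
the job is handed in; nothing more can be done
None
```

The job is handed in, with no verdict returned: the rectangular-plug module is pushed fully home in the sloping socket, the flap is shut against its stop, and the arm is clear. The round module, jar and objective read unmoved; I did not re-measure the other bystanders.

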